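Copy a rack's lean to the gluing jig with a locking bevel and load the legs

ROBOT

A 6-joint arm with a two-finger parallel gripper is mounted at the origin on the work surface. World frame = base frame: x ahead of the robot, y to its left, z up, the work surface at z = 0. Lengths are in m, angles in degrees, forces in N, time in s.
With the tool pointing down it reaches from about 0.4 to 0.825 m from the base axis. Payload 7 kg.
Tool frame: the origin (TCP) lies midway between the tips of the shut fingers; the grasp point (between the pads) lies 19 mm behind it; x points along the fingers, z is the direction in which the jaws open and shut, and the axes are right-handed (so a half turn about x gives the same grasp; the last joint's range is limited). The gripper opens to 88 mm and grips with 3 to 60 N. Pads are 19 mm wide; open, the fingers measure 130 mm over their backs; the gripper's body (78 mm by 193 mm) begins 47 mm behind the grasp point.
Start: joints at [-55.8, 20.546, 0.682, 0, -70.136, -16.507], TCP at [0.205, -0.643, 0.227] pointing down, gripper open.
Joint ranges: [-176.03, 176.03], [-82.01, 121.73], [-58.28, 71.71], [-173.87, 95.51], [-174.79, -0.11], [-173.66, 173.66]. Speed limits (degrees/s): [136.94, 136.94, 172.46, 180, 180, 180].

INTERFACE

Orientations are given as [roll, pitch, yaw] about the fixed x, y, z axes, in that order (R = Rz(yaw) Ry(pitch) Rx(roll)).
In Python, from plant import ctrl gives the robot as it stands. The module is installed in compiled form; this text tells all that it offers.
- The arm moves only by the tool servo_tool, never from a script. Its argument "deltas" is a list of rows, each a list of 3 entries, a list of its own where there are three numbers: the turn, a rotation vector about the tool's x, y, z in degrees, then the shift along the tool's x, y, z in cm, then the finger opening in cm, from 0 to 8.76. A call has 1 to 5 rows; each row is the pose to reach, as a shift and turn from the pose measured when the call began, along the tool's axes at that moment; what a row does not reach only later rows make up. A row lasts 1/10 s, in which the tool goes at most 50 mm and 8.59 degrees, less where a joint would pass 70% of its speed; a pose out of reach is approached as far as the arm can. A call with a gripper value outside its range is refused whole. The fingers move at their own pace and stop on an object; the grip force is fixed at half the most. Time passes only in rows, so rows that repeat a pose let the fingers close. It gives the time, the measured TCP pose, the force and the opening at its end, in the units of the state.
- ctrl.get_obs(): the state, without advancing time (a new reading comes with each control period).
- ctrl.snapshot(name): name is "side" or "top"; returns a dict with "image" (384x512x3 uint8, red, green, blue), "vertical_fov" (degrees; the focal length in pixels is half the picture's height over the tangent of half this angle, whatever the lens; pixels are square), "cx", "cy" (the principal point, pixels), "k1" (the pictures are not rectified: a ray, as slopes to the right and down, at radius r is drawn at 1 + k1 r^2 times it, then the intrinsics apply), "rvec" (rotation vector, rad) and "tvec" (3), from world to camera coordinates, as OpenCV has them. Camera axes: x right, y down, z forward; pixel columns grow to the right and rows downward; lengths in m; the calibration is good to about 2 mm. A picture is of the moment at which its call begins. There is no depth.
- ctrl.close_job(): hands the job in, once; it reports no verdict.
The state is a dict: "clock": time; "joint_pos": joint angles; "qvel": joint speeds; "tau": joint torques, N m; "tool_pos": TCP position; "orientation": TCP orientation; "force": force on the tool from outside, world axes, zero at the start; "moment": the same for the moment, N m; "opening": finger opening in m.
Only numpy, scipy, OpenCV 4.12 (cv2) and the standard library are available. Lean on these libraries where they do the work, as an engineer would, in place of code of your own. Each camera call takes 0.05 s, during which the arm holds its last target. There are 200 camera calls.

TASK

Copy the lean of the sample rack to the gluing jig: fit the bevel snugly into the sample's corner with its stock flat along the rail and its blade swung flat against the leaning leg, push its brass thumb lock home, then set the locked bevel the same way into the jig's corner, stock along the jig's rail, and swing the cradle in until its edge lies along the blade. Then lay the bevel, still locked, back flat with its stock on the cork mat, and lay every loose T-shaped leg flange down in its own pocket of the cradle, tab end pointing away from the cradle's hinge, leaving the cradle at the copied angle. Do not shift the sample's leaning leg, and leave the two lidded pots and the sensor housing where they stand.

Things in the scene. Friction and masses are not known exactly. Their poses are not given: they have to be found in the camera images.
- sample: Base rail of the sample rack, fixed to the bench: dark wooden strip 150 long, 14 wide, 10 high, inner face at local y = 0. Origin: the corner, at bench height. The local x axis runs along the rail from the corner, local y square to it towards the open side, z up. Sample and jig stand in either order; their rails are parallel and point the same way.
- sample_corner (a point): The corner of the sample, at bench height (the origin of body sample).
- sample_leg: Leaning leg of the sample: plywood bar 150 long, 14 thick, 22 high, dark top edge, held very stiffly (not to be moved). Origin at the corner; local x along its inner face, which is local y = 0 (bar at local y 0..14). It stands 60 to 75 degrees counter-clockwise (seen from above) from the rail, different each time.
- sample_tip (a point): Outer end of the leaning leg's inner face, top edge, 150 mm from the corner.
- jig: Base rail of the gluing jig, fixed to the bench: the same dark strip as the sample's (150 x 14 x 10 mm, inner face at local y = 0). The local x axis runs along the rail from the corner, local y square to it towards the open side, z up.
- jig_corner (a point): The corner of the jig at bench height: the cradle's hinge axis (the origin of body jig).
- cradle: Aluminium tray hinged at the jig's corner (0.6 N m friction, stays put). Local x along its setting edge from the hinge; the edge (local y = 0, 16 high) passes through the hinge. 140 (x) by 127 (y) mm. Starts 83 to 92 degrees counter-clockwise of the rail; swing clockwise. 3 pockets along x: inside x 10..130, 37 wide, centres y 22.5, 63.5, 104.5, floor z 6, wall tops z 16 mm.
- cradle_post (a point): Top centre of the cradle's black grip post (16 mm diameter, upright, from z 12 to 50 mm) at cradle local (156, 63.5) mm, beyond the far end of the pockets.
- bevel: Bevel (about 0.4 kg): black stock, steel blade. Origin on the pivot axis at the underside; local x along the stock. Stock x -10..125, y -10..10, 34 mm high. Pivot end round, radius 10: in a corner of angle A the pivot lies 10 mm off both faces, 10/sin(A/2) mm from the corner. The blade opens counter-clockwise from the stock.
- bevel_pivot (a point): Pivot of the bevel, at the underside (origin of body bevel).
- bevel_grip (a point): Top of the stock, 95 mm from the pivot: a good place to pinch the stock across its 20 mm width, clear of the lock.
- blade: Steel blade of the bevel, 150 long from the pivot, 20 wide (local y -10..10), z 2..12 mm above the bevel's underside, round at the pivot. Origin at the pivot, local x along the blade. Its angle from the stock starts at 37 to 49 degrees; it turns with slight friction (0.05 N m) and stays where left; hardly turns at all once locked.
- lock (a joint): Travel of the thumb lock in m: 0 unlocked, 0.018 fully home (locked). It moves along the stock towards the pivot, needs a push of about 3 N, with a hump at a third of the way; when home it really clamps the blade.
- lock_knob (a point): Top centre of the brass lock knob, 10 (along the stock) x 14 mm, standing from 35 to 48 mm above the bevel's underside; 55 mm from the pivot when unlocked, 37 mm when locked.
- mat_center (a point): Centre of the cork mat's top, 2 mm above the bench; mat 150 (along x) by 120 mm, where the bevel starts and returns.
- leg1: T-section leg of brown board: flange 90 x 30 x 8 mm lying flat, an upright web 90 long, 10 thick, from z 8 to 38 mm along its middle, and at one end a tab 20 long, 14 wide, 8 high (total length 110). Origin at the centre of the flange's underside, local x towards the tab, z up. 60 g. Two or three of these legs are present; the others read None.
- leg1_tab (a point): Outer end of that leg's tab, 65 mm from the leg's origin.
- leg2: T-section leg of brown board: flange 90 x 30 x 8 mm lying flat, an upright web 90 long, 10 thick, from z 8 to 38 mm along its middle, and at one end a tab 20 long, 14 wide, 8 high (total length 110). Origin at the centre of the flange's underside, local x towards the tab, z up. 60 g. Two or three of these legs are present; the others read None.
- leg2_tab (a point): Outer end of that leg's tab, 65 mm from the leg's origin.
- leg3: T-section leg of brown board: flange 90 x 30 x 8 mm lying flat, an upright web 90 long, 10 thick, from z 8 to 38 mm along its middle, and at one end a tab 20 long, 14 wide, 8 high (total length 110). Origin at the centre of the flange's underside, local x towards the tab, z up. 60 g. Two or three of these legs are present; the others read None.
- leg3_tab (a point): Outer end of that leg's tab, 65 mm from the leg's origin.
- pot1: Bystander: white sample pot with a blue lid, 74 mm diameter, 78 high; origin at the underside. Leave alone.
- pot2: Bystander: white sample pot with a blue lid, 74 mm diameter, 78 high; origin at the underside. Leave alone.
- sensor: Bystander: white sensor housing, 52 mm diameter, 82 high; origin at the underside. Leave alone.
Mind the look-alikes: they are no part of the job. Of the things shaped like the sample, the wooden one is meant.

How it is judged:
By the outcome, as a careful person would: the job done as asked, in the order asked, and still so for the second after the job is handed in, with the robot touching nothing.
Of leg1, leg2, leg3 only 2 to 3 are there at a start; the rules pass over those that are not, and their reading is None.
At some moment in a run one of leg1, leg2, leg3 may be knocked a few centimetres aside while the robot is not near it.
Once in a run the grip may slacken for a moment while it holds something.
It also fails if it takes over 208 s, if anything falls off the work surface, if the arm or the gripper's body presses on something with over 40 N, if the wrist force passes 120 N, or if a joint passes its speed limit or range.

## Working session

There is one attempt and no reset: what is moved stays moved. The work goes in short steps, Python scripts to look and compute and a tool call to move; the robot and the scene stay as the last step left them, time stands still between calls to the robot, and variables do not carry over. Pictures are saved under pics/ and viewed, on a budget of 14 in all, crops included, one or two more only if the job needs it, and the job is handed in when it is done.

Besides the shell and the picture viewer there is one more tool, called after "Emit:" by a JSON object that holds its "op" and its "data". servo_tool: Moves the arm, as the interface text tells. Its arguments: {"type":"object","properties":{"deltas":{"type":"array","items":{"type":"array"}}},"required":["deltas"]}

```bash
mkdir -p pics; cat > h.py <<'E'
import numpy as np, cv2
from scipy.spatial.transform import Rotation as R
from plant import ctrl
def snap(n,f=None,crop=None,scale=1):
    s=ctrl.snapshot(n); im=s['image'][:,:,::-1]
    np.savez(f'{n}.npz',**{k:s[k] for k in s})
    if f:
        if crop: a,b,c,d=crop; im=im[b:d,a:c]
        cv2.imwrite('pics/'+f,cv2.resize(im,None,fx=scale,fy=scale,interpolation=cv2.INTER_CUBIC))
    return s
def load(n): return dict(np.load(f'{n}.npz'))
def ray(s,u,v):
    f=192/np.tan(np.radians(float(s['vertical_fov']))/2)
    x,y=(u-s['cx'])/f,(v-s['cy'])/f
    rd=np.hypot(x,y); r=rd
    for _ in range(50): r=rd/(1+s['k1']*r*r)
    k=r/rd if rd>0 else 1
    Rm=cv2.Rodrigues(np.array(s['rvec'],float))[0]
    return -Rm.T@np.array(s['tvec']).ravel(), Rm.T@np.array([x*k,y*k,1])
def px(s,u,v,z=0.):
    c,d=ray(s,u,v); return c+d*(z-c[2])/d[2]
def proj(s,p):
    f=192/np.tan(np.radians(float(s['vertical_fov']))/2)
    q=cv2.Rodrigues(np.array(s['rvec'],float))[0]@np.array(p)+np.array(s['tvec']).ravel()
    x,y=q[:2]/q[2]; k=1+s['k1']*(x*x+y*y); return np.array([x*k*f+s['cx'],y*k*f+s['cy']]).astype(float)
def st():
    o=ctrl.get_obs(); print({k:np.round(o[k],4).tolist() for k in ('clock','joint_pos','tool_pos','orientation','force','opening')}); return o
def go(o,pos,yaw=None):
    """print shift in tool axes (cm), turn rotvec for tool pointing down with jaw(z) axis at world yaw"""
    T=R.from_euler('xyz',o['orientation'],degrees=True)
    sh=T.inv().apply(np.array(pos)-o['tool_pos'])*100
    w=None
    if yaw is not None:
        best=None
        for a in (yaw,yaw+180):
            z=np.array([np.cos(np.radians(a)),np.sin(np.radians(a)),0]); x=np.array([0,0,-1.]); 
            G=R.from_matrix(np.stack([x,np.cross(z,x),z],1)); r=(T.inv()*G).as_rotvec(degrees=True)
            if best is None or np.linalg.norm(r)<np.linalg.norm(best): best=r
        w=best
    print('turn',None if w is None else w.round(2),'shift',sh.round(3))
E
python3 - <<'E'
from h import *
for n in('top','side'):
    s=snap(n,n+'0.png',None,1.56); print({k:np.round(s[k],4).tolist() for k in s if k!='image'})
o=st(); print(R.from_euler('xyz',o['orientation'],degrees=True).as_matrix().round(3))
E
```

```text
{'vertical_fov': 47.5925, 'cx': 268.3724, 'cy': 190.7552, 'k1': -0.0278, 'rvec': [2.0024, -2.1863, 0.2648], 'tvec': [0.203, 0.5791, 1.5486]}
{'vertical_fov': 56.0041, 'cx': 262.3046, 'cy': 190.6939, 'k1': -0.0171, 'rvec': [0.2933, -2.6073, 1.5038], 'tvec': [0.6014, 0.024, 1.4236]}
{'clock': 0.1, 'joint_pos': [-55.7987, 20.587, 0.6391, -0.0178, -70.1356, -16.5077], 'tool_pos': [0.205, -0.6427, 0.2257], 'orientation': [5.1742, 89.9148, 112.8617], 'force': [0.1066, -0.4291, 0.7458], 'opening': 0.0876}
[[-0.001 -0.953 -0.304]
 [ 0.001 -0.304  0.953]
 [-1.     0.     0.001]]
```

View pics/top0.png

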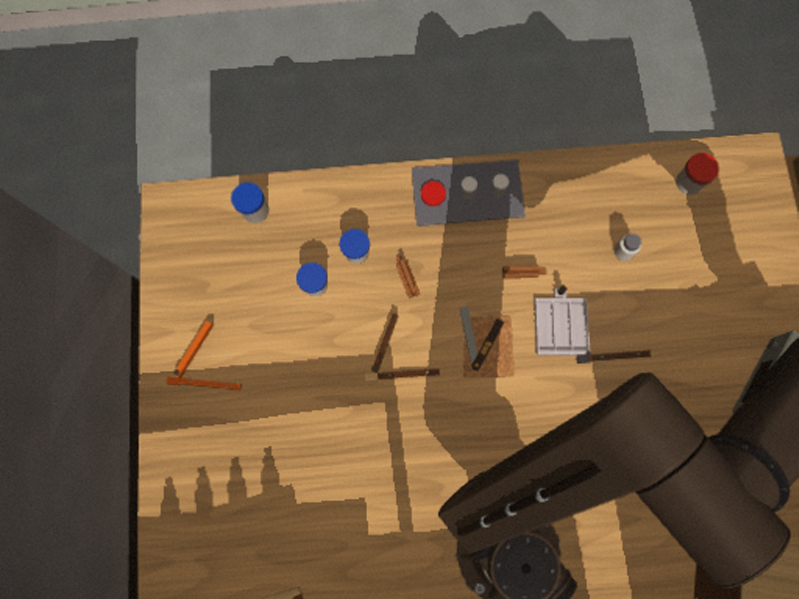

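View pics/side0.png

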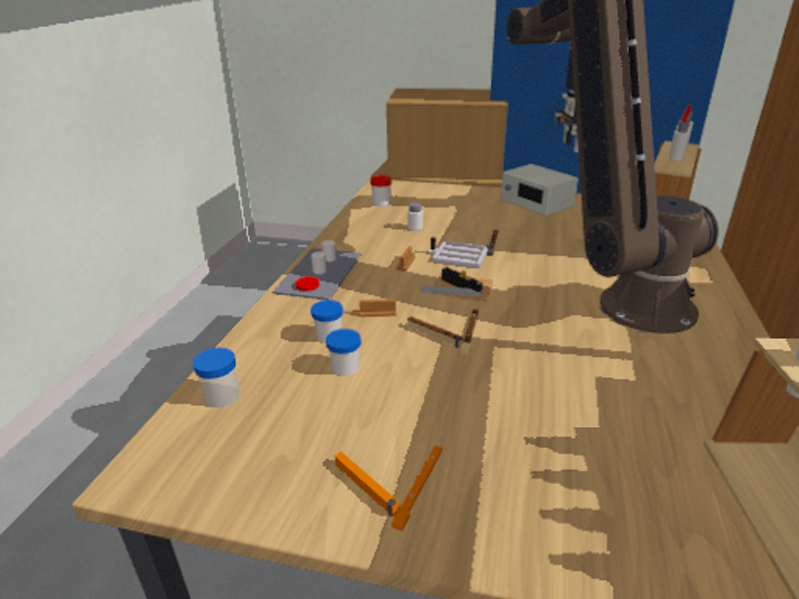

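The top view at 1.56x shows two sample-like shapes: an orange one at (195,350) and a wooden one with a dark rail at (375,375)-(438,372). The wooden one fits the description. The mat with the bevel is at (488,345), and the jig with the tray is at (562,325). There are two legs, at (407,273) and (524,271). I'll confirm in an enlarged crop.

```bash
python3 - <<'E'
from h import *
s=load('top'); im=s['image'][:,:,::-1]
cv2.imwrite('pics/c1.png',cv2.resize(im[155:250,230:345],None,fx=6,fy=6,interpolation=cv2.INTER_CUBIC))
cv2.imwrite('pics/c2.png',cv2.resize(im[160:240,315:425],None,fx=6,fy=6,interpolation=cv2.INTER_CUBIC))
E
```

```text
(no output)
```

View pics/c1.png

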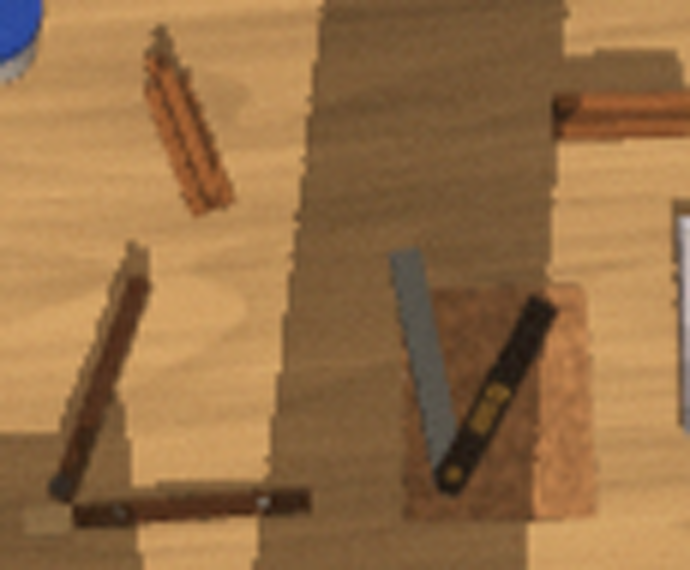

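View pics/c2.png

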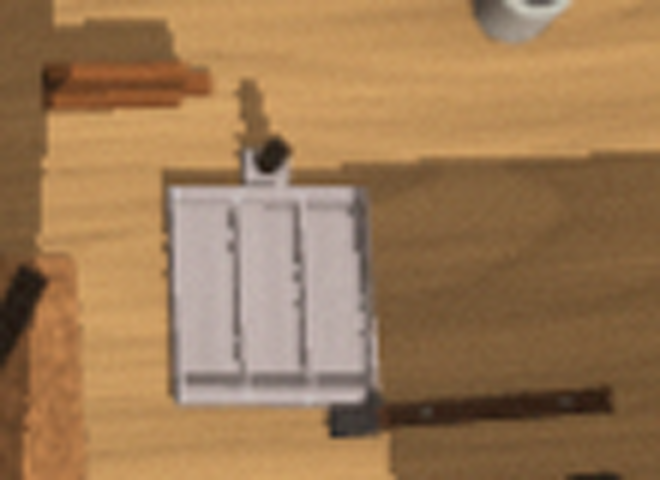

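```bash
python3 - <<'E'
from h import *
s=load('top'); print('cam',ray(s,0,0)[0])
def P(n,pts,ox,oy,z):
    for u,v in pts:
        p=px(s,(u+.5)/6-.5+ox,(v+.5)/6-.5+oy,z); print(n,(u,v),(p*1000).round(1)[:2])
c1=(230,155); c2=(315,160)
P('rail top',[(75,507),(308,488),(75,527),(311,510),(25,512)],*c1,.01)
P('leg inner/outer top',[(75,498),(150,287),(125,275),(50,485)],*c1,.022)
P('stock top',[(438,486),(460,494),(532,295),(556,310),(449,478)],*c1,.036)
P('knob',[(492,395)],*c1,.05)
P('pivotscrew',[(453,472)],*c1,.036)
P('blade top',[(390,252),(422,248),(430,440),(457,430)],*c1,.014)
P('mat',[(415,285),(588,285),(595,515),(405,518)],*c1,.002)
P('legL web',[(148,80),(160,60),(196,213),(232,205)],*c1,.02)
P('jigrail',[(380,407),(610,388),(612,410),(380,428)],*c2,.01)
P('cradle top',[(366,188),(376,390),(170,188),(178,403)],*c2,.016)
P('post',[(277,150)],*c2,.05)
P('legR',[(45,67),(45,107),(180,105),(210,68),(210,95)],*c2,.01)
E
```

```text
cam [0.2067112  0.18266801 1.64278749]
rail top (75, 507) [431.8 265.2]
rail top (308, 488) [430.9 118.5]
rail top (75, 527) [419.2 266.1]
rail top (311, 510) [416.9 117.9]
rail top (25, 512) [431.4 296.6]
leg inner/outer top (75, 498) [435.7 264.1]
leg inner/outer top (150, 287) [565.7 206.8]
leg inner/outer top (125, 275) [574.9 222. ]
leg inner/outer top (50, 485) [445.2 279.1]
stock top (438, 486) [421.5  39.4]
stock top (460, 494) [415.3  26.4]
stock top (532, 295) [536.4 -32.3]
stock top (556, 310) [525.5 -46.3]
stock top (449, 478) [425.8  32.1]
knob (492, 395) [472.9   1.4]
pivotscrew (453, 472) [429.3  29.2]
blade top (390, 252) [576.8  52.1]
blade top (422, 248) [577.7  31.4]
blade top (430, 440) [453.8  39.3]
blade top (457, 430) [458.6  21.7]
mat (415, 285) [556.5  37.3]
mat (588, 285) [546.7 -73.5]
mat (595, 515) [399.  -60.2]
mat (405, 518) [407.7  59.2]
legL web (148, 80) [703.2 197.2]
legL web (160, 60) [716.  188.3]
legL web (196, 213) [611.9 173.7]
legL web (232, 205) [615.1 150.2]
jigrail (380, 407) [ 430.6 -250.8]
jigrail (610, 388) [ 429.6 -398.2]
jigrail (612, 410) [ 415.6 -397.2]
jigrail (380, 428) [ 417.3 -248.8]
cradle top (366, 188) [ 571.2 -261.1]
cradle top (376, 390) [ 440.7 -248.3]
cradle top (170, 188) [ 582.3 -135.5]
cradle top (178, 403) [ 443.6 -122.7]
post (277, 150) [ 593.  -199.4]
legR (45, 67) [671.5 -65.9]
legR (45, 107) [644.6 -62.7]
legR (180, 105) [ 638.2 -150.3]
legR (210, 68) [ 661.4 -173. ]
legR (210, 95) [ 643.2 -170.6]
```

Wooden sample confirmed by its dark rail and plywood leg, and the measured lengths match (rail 147, leg 142, stock 134, post within 1 mm). The pivot is at about (427,28) mm, the stock heading is -32.7°, and the grip point is at (507,-23).

```bash
python3 - <<'E'
from h import *
o=ctrl.get_obs(); go(o,[.507,-.0233,.16],57.3)
E
```

```text
turn [ 5.039e+01  8.000e-02 -4.000e-02] shift [  6.639 -47.591  49.823]
```

Emit:
{"op": "servo_tool", "data": {"deltas": [[[0,0,0],[0.5,-3.4,3.5],4.5],[[0,0,0],[1,-6.8,7.1],4.5],[[0,0,0],[1.5,-10.2,10.7],4.5],[[0,0,0],[2,-13.6,14.2],4.5],[[0,0,0],[2.4,-17.0,17.8],4.5]]}}

```text
clock: 0.6
tool_pos: [0.3131, -0.4195, 0.2014]
orientation: [10.7, 89.9, 118.3]
force: [1.7, 0.9, -0.0]
opening: 0.0532
```

Emit:
{"op": "servo_tool", "data": {"deltas": [[[0,0,0],[0.5,-3.4,3.5],4.5],[[0,0,0],[1,-6.8,7.1],4.5],[[0,0,0],[1.5,-10.2,10.7],4.5],[[0,0,0],[2,-13.6,14.2],4.5],[[0,0,0],[2.4,-17.0,17.8],4.5]]}}

```text
clock: 1.1
tool_pos: [0.4213, -0.1963, 0.1775]
orientation: [7.0, 89.9, 114.6]
force: [1.8, -0.6, 0.4]
opening: 0.045
```

Emit:
{"op": "servo_tool", "data": {"deltas": [[[8,0,0],[0.5,-2.5,2.6],4.5],[[16,0,0],[0.8,-5,5.2],4.5],[[24,0,0],[1,-8,8.4],4.5],[[32,0,0],[1.5,-11,11.5],4.5],[[40,0,0],[1.8,-13.4,14],4.5]]}}

```text
clock: 1.6
tool_pos: [0.507, -0.0201, 0.1594]
orientation: [49.4, 89.9, 116.8]
force: [1.3, -0.0, 0.8]
opening: 0.0451
```

```bash
python3 - <<'E'
from h import *
o=st(); go(o,[.507,-.0233,.16],57.3)
E
```

```text
{'clock': 1.6, 'joint_pos': [19.8353, 8.059, -25.5489, -0.1503, -56.4073, -132.3784], 'tool_pos': [0.507, -0.0201, 0.1594], 'orientation': [49.3802, 89.8739, 116.7539], 'force': [1.3208, -0.0484, 0.8481], 'opening': 0.0451}
turn [10.07  0.07 -0.1 ] shift [-0.061 -0.123 -0.291]
```

Emit:
{"op": "servo_tool", "data": {"deltas": [[[-8.5,0,0],[0,0,0],4.5],[[-17,0,0],[0,0,0],4.5],[[-25.5,0,0],[0,0,0],4.5],[[-34,0,0],[0,0,0],4.5],[[-42.5,0,0],[0,0,0],4.5]]}}

```text
clock: 2.1
tool_pos: [0.5067, -0.0201, 0.1591]
orientation: [24.1, 89.9, 134.4]
force: [-1.0, -0.0, -0.8]
opening: 0.0449
```

Emit:
{"op": "servo_tool", "data": {"deltas": [[[-8.5,0,0],[0,0,0],4.5],[[-17,0,0],[0,0,0],4.5],[[-25.5,0,0],[0,0,0],4.5],[[-34,0,0],[0,0,0],4.5],[[-42.5,0,0],[0,0,0],4.5]]}}

```text
clock: 2.6
tool_pos: [0.5064, -0.0201, 0.1588]
orientation: [-10.0, 89.8, 143.1]
force: [-0.2, -0.4, 0.2]
opening: 0.0451
```

Emit:
{"op": "servo_tool", "data": {"deltas": [[[-8.5,0,0],[0,0,0],4.5],[[-17,0,0],[0,0,0],4.5],[[-25.5,0,0],[0,0,0],4.5],[[-34,0,0],[0,0,0],4.5],[[-42.5,0,0],[0,0,0],4.5]]}}

```text
clock: 3.1
tool_pos: [0.5061, -0.0202, 0.1585]
orientation: [-45.6, 89.8, 150.3]
force: [-0.2, -0.7, 0.6]
opening: 0.0453
```

Emit:
{"op": "servo_tool", "data": {"deltas": [[[-8.5,0,0],[0,0,0],4.5],[[-17,0,0],[0,0,0],4.5],[[-25.5,0,0],[0,0,0],4.5],[[-34,0,0],[0,0,0],4.5],[[-42.5,0,0],[0,0,0],4.5]]}}

```text
clock: 3.6
tool_pos: [0.5058, -0.0202, 0.1582]
orientation: [-83.2, 89.8, 155.6]
force: [-0.3, -0.1, -0.3]
opening: 0.0449
```

```bash
python3 - <<'E'
from h import *
o=st(); go(o,[.507,-.0233,.011],57.3)
E
```

```text
{'clock': 3.6, 'joint_pos': [19.8488, 8.1112, -25.6441, -0.1906, -56.4076, 39.034], 'tool_pos': [0.5058, -0.0202, 0.1582], 'orientation': [-83.2141, 89.7727, 155.5631], 'force': [-0.3239, -0.062, -0.3489], 'opening': 0.0449}
turn [1.48 0.03 0.23] shift [14.72   0.32   0.196]
```

Emit:
{"op": "servo_tool", "data": {"deltas": [[[1.5,0,0.2],[4,0.32,0.2],4.5],[[1.5,0,0.2],[8,0.32,0.2],4.5],[[1.5,0,0.2],[12,0.32,0.2],4.5],[[1.5,0,0.2],[14,0.32,0.2],4.5],[[1.5,0,0.2],[14.6,0.32,0.2],4.5]]}}

```text
clock: 4.1
tool_pos: [0.505, -0.024, 0.0097]
orientation: [-40.2, 89.7, -162.9]
force: [-0.1, -0.2, 0.4]
opening: 0.0449
```

Emit:
{"op": "servo_tool", "data": {"deltas": [[[0,0,0],[0,0,0],3],[[0,0,0],[0,0,0],1.5],[[0,0,0],[0,0,0],1.5],[[0,0,0],[0,0,0],1.5],[[0,0,0],[0,0,0],1.5]]}}

```text
clock: 4.6
tool_pos: [0.5059, -0.0237, 0.0108]
orientation: [-38.9, 89.8, -161.7]
force: [-1.2, 0.6, 6.7]
opening: 0.0196
```

```bash
python3 - <<'E'
from h import *
o=st(); s=load('top'); t=snap('side')
d=load('side')
im=t['image'][:,:,::-1]
a=proj(t,[.45,.2,0]);print(a)
cv2.imwrite('pics/s1.png',cv2.resize(im[130:250,230:350],None,fx=5,fy=5,interpolation=cv2.INTER_CUBIC))
E
```

```text
{'clock': 4.6, 'joint_pos': [19.5672, 19.4611, -34.9785, -0.0073, -35.7587, 37.7069], 'tool_pos': [0.5059, -0.0237, 0.0108], 'orientation': [-38.9404, 89.8017, -161.6723], 'force': [-1.2472, 0.6084, 6.6623], 'opening': 0.0196}
[294.00135209 210.28546246]
```

View pics/s1.png

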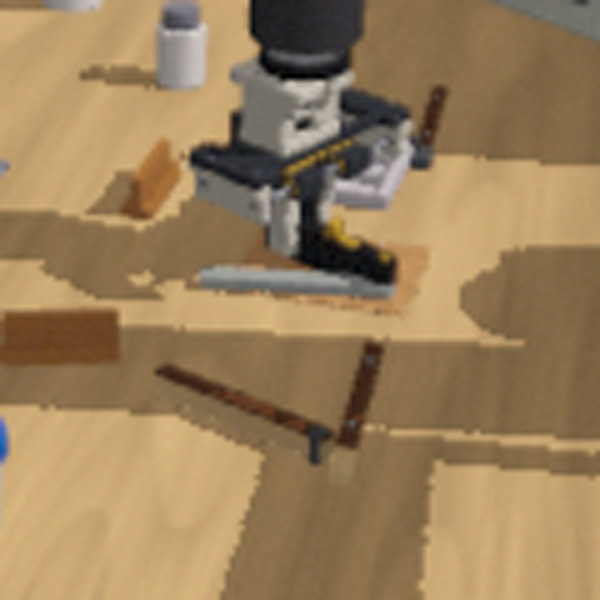

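```bash
python3 - <<'E'
from h import *
o=ctrl.get_obs(); go(o,[.4482,.1422,.075],179.6)
t=load('side')
for p in [(431,118.5,10),(431,267,10),(417,117.5,10),(490.5,240.6,22),(431+137,267-60,22)]:
    q=proj(t,np.array(p)/1000); print(p,((q-[230,130]+.5)*5-.5).round(0))
E
```

```text
turn [5.768e+01 2.100e-01 3.000e-02] shift [ -6.415 -13.837 -10.821]
(431, 118.5, 10) [363. 340.]
(431, 267, 10) [335. 445.]
(417, 117.5, 10) [381. 341.]
(490.5, 240.6, 22) [259. 401.]
(568, 207, 22) [165. 365.]
```

Emit:
{"op": "servo_tool", "data": {"deltas": [[[0,0,0],[-1,0,0],1.5],[[0,0,0],[-2.5,0,0],1.5],[[0,0,0],[-4.5,0,0],1.5],[[0,0,0],[-6,0,0],1.5],[[0,0,0],[-6.5,0,0],1.5]]}}

```text
clock: 5.15
tool_pos: [0.5067, -0.0235, 0.0777]
orientation: [-37.6, 89.9, -160.3]
force: [0.8, 0.4, -5.2]
opening: 0.0196
```

Emit:
{"op": "servo_tool", "data": {"deltas": [[[7,0,0],[0,-1.4,-1.1],1.5],[[14,0,0],[0,-3.5,-2.7],1.5],[[21,0,0],[0,-5.5,-4.3],1.5],[[28,0,0],[0,-7,-5.5],1.5],[[34,0,0],[0,-8.3,-6.5],1.5]]}}

```text
clock: 5.65
tool_pos: [0.4709, 0.0768, 0.0773]
orientation: [-6.4, 89.9, -163.4]
force: [-0.1, -0.4, -4.7]
opening: 0.0196
```

```bash
python3 - <<'E'
from h import *
o=st(); go(o,[.4482,.1422,.075],179.6)
E
```

```text
{'clock': 5.65, 'joint_pos': [32.9296, 11.1161, -34.9087, -0.05, -44.094, -9.8898], 'tool_pos': [0.4709, 0.0768, 0.0773], 'orientation': [-6.3963, 89.8762, -163.3925], 'force': [-0.1014, -0.3541, -4.6805], 'opening': 0.0196}
turn [ 2.34e+01  1.20e-01 -1.00e-02] shift [ 0.234 -6.912 -0.467]
```

Emit:
{"op": "servo_tool", "data": {"deltas": [[[6,0,0],[0,-1.5,-0.1],1.5],[[12,0,0],[0.2,-3.5,-0.3],1.5],[[18,0,0],[0.2,-5.5,-0.47],1.5],[[23.4,0,0],[0.2,-6.9,-0.47],1.5],[[23.4,0,0],[0.2,-6.9,-0.47],1.5]]}}

```text
clock: 6.15
tool_pos: [0.4474, 0.1429, 0.075]
orientation: [18.2, 89.8, -162.3]
force: [-0.7, 0.4, -5.1]
opening: 0.0197
```

```bash
python3 - <<'E'
from h import *
o=st(); go(o,[.4482,.1422,.012],179.6)
snap('top','t2.png',(225,155,345,250),6)
E
```

```text
{'clock': 6.15, 'joint_pos': [41.7567, 10.685, -35.8869, -0.1057, -43.5917, -42.1285], 'tool_pos': [0.4474, 0.1429, 0.075], 'orientation': [18.1702, 89.821, -162.2783], 'force': [-0.6957, 0.4365, -5.1071], 'opening': 0.0197}
turn [-0.05  0.17 -0.06] shift [ 6.3    0.065 -0.103]
```

View pics/t2.png

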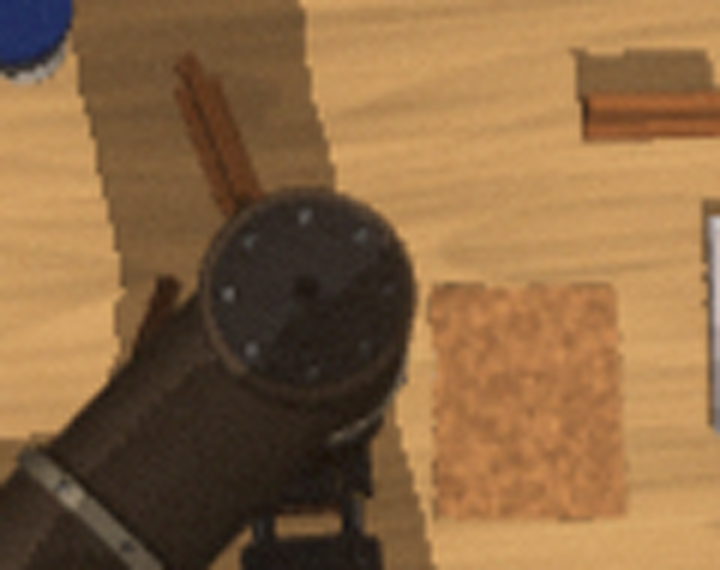

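Emit:
{"op": "servo_tool", "data": {"deltas": [[[0,0,0],[2,0,0],1.5],[[0,0,0],[4,0,0],1.5],[[0,0,0],[6,0,0],1.5],[[0,0,0],[6.5,0,0],1.5],[[0,0,0],[6.5,0,0],1.5]]}}

```text
clock: 6.7
tool_pos: [0.4464, 0.1409, 0.01]
orientation: [31.3, 89.6, -148.9]
force: [-2.8, -1.2, -1.8]
opening: 0.0195
```

Emit:
{"op": "servo_tool", "data": {"deltas": [[[0,0,0],[0,0,0.2],1.5],[[0,0,0],[0,0,0.3],1.5],[[0,0,0],[0,0,0.4],1.5],[[0,0,0],[0,0,0.5],1.5],[[0,0,0],[0,0,0.5],1.5]]}}

```text
clock: 7.2
tool_pos: [0.4415, 0.141, 0.0102]
orientation: [31.2, 89.7, -149.0]
force: [0.1, -0.4, -2.1]
opening: 0.0198
```

Emit:
{"op": "servo_tool", "data": {"deltas": [[[0,0,0],[0,0,0.05],1.5],[[0,0,0],[0,0,0.1],1.5],[[0,0,0],[0,0,0.12],1.5],[[0,0,0],[0,0,0.12],1.5]]}}

```text
clock: 7.6
tool_pos: [0.4406, 0.1411, 0.0103]
orientation: [31.8, 89.7, -148.4]
force: [2.5, -0.8, -3.6]
opening: 0.0202
```

Emit:
{"op": "servo_tool", "data": {"deltas": [[[0,0,0],[0,0,0.05],1.5],[[0,0,0],[0,0,0.08],1.5],[[0,0,0],[0,0,0.08],1.5]]}}

```text
clock: 7.9
tool_pos: [0.4405, 0.1413, 0.0105]
orientation: [35.3, 89.7, -144.9]
force: [5.6, -2.4, -5.4]
opening: 0.0195
```

Emit:
{"op": "servo_tool", "data": {"deltas": [[[0,0,0],[0,-0.3,0],1.5],[[0,0,0],[0,-0.6,0],1.5],[[0,0,0],[0,-0.9,0],1.5],[[0,0,0],[0,-1.2,0],1.5],[[0,0,0],[0,-1.2,0],1.5]]}}

```text
clock: 8.4
tool_pos: [0.4408, 0.1539, 0.0105]
orientation: [33.0, 89.8, -147.2]
force: [2.7, 0.1, -4.6]
opening: 0.0199
```

Emit:
{"op": "servo_tool", "data": {"deltas": [[[0,0,0],[0.05,-0.05,0],1.5],[[0,0,0],[0.1,-0.1,0],1.5],[[0,0,0],[0.1,-0.15,0],1.5],[[0,0,0],[0.1,-0.2,0],1.5],[[0,0,0],[0.1,-0.2,0],1.5]]}}

```text
clock: 8.9
tool_pos: [0.4407, 0.1545, 0.0101]
orientation: [48.5, 89.7, -131.6]
force: [4.4, -10.2, 7.5]
opening: 0.0196
```

Emit:
{"op": "servo_tool", "data": {"deltas": [[[0,0,0],[0,-0.05,0],1.5],[[0,0,0],[0,-0.1,0],1.5],[[0,0,0],[0,-0.12,0],1.5],[[0,0,0],[0,-0.12,0],1.5]]}}

```text
clock: 9.3
tool_pos: [0.4408, 0.1554, 0.0102]
orientation: [51.7, 89.7, -128.4]
force: [4.1, -5.2, -1.1]
opening: 0.0196
```

Emit:
{"op": "servo_tool", "data": {"deltas": [[[0,0,0],[0,-0.05,0],1.5],[[0,0,0],[0,-0.1,0],1.5],[[0,0,0],[0,-0.1,0],1.5]]}}

```text
clock: 9.6
tool_pos: [0.4407, 0.1563, 0.0103]
orientation: [52.3, 89.6, -127.8]
force: [3.3, -3.9, -1.3]
opening: 0.02
```

Emit:
{"op": "servo_tool", "data": {"deltas": [[[0,0,0],[0,-0.05,0],1.5],[[0,0,0],[0,-0.1,0],1.5],[[0,0,0],[0,-0.1,0],1.5]]}}

```text
clock: 9.9
tool_pos: [0.4408, 0.1571, 0.0104]
orientation: [53.9, 89.6, -126.2]
force: [4.0, -4.6, -1.0]
opening: 0.0203
```

```bash
python3 - <<'E'
from h import *
o=st()
snap('side','s2.png',(250,140,370,240),6)
E
```

```text
{'clock': 9.9, 'joint_pos': [43.8692, 16.7211, -39.8158, 0.114, -33.8258, -44.0556], 'tool_pos': [0.4408, 0.1571, 0.0104], 'orientation': [53.8899, 89.6319, -126.2016], 'force': [4.0131, -4.6357, -1.0157], 'opening': 0.0203}
```

View pics/s2.png

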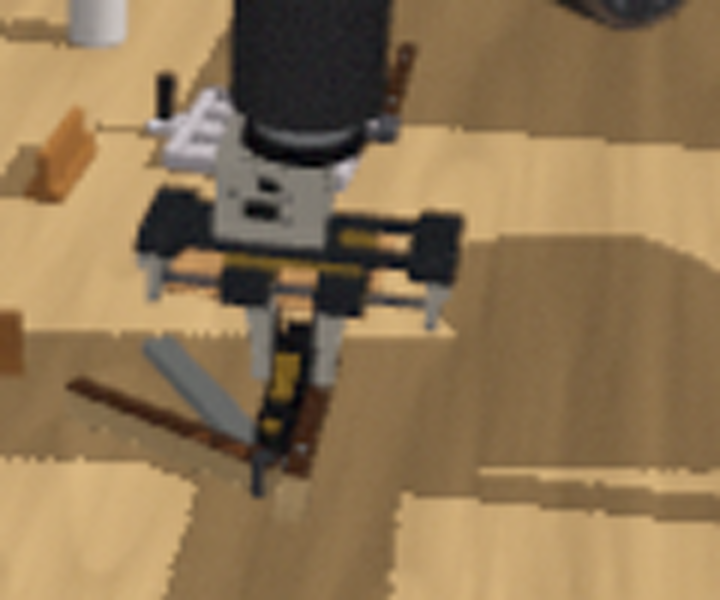

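Emit:
{"op": "servo_tool", "data": {"deltas": [[[0,0,0],[0,-0.05,0],1.5],[[0,0,0],[0,-0.1,0],1.5],[[0,0,0],[0,-0.1,0],1.5]]}}

```text
clock: 10.25
tool_pos: [0.4408, 0.1579, 0.0104]
orientation: [54.6, 89.6, -125.5]
force: [4.6, -3.7, -1.6]
opening: 0.0197
```

Emit:
{"op": "servo_tool", "data": {"deltas": [[[0,0,0],[0,-0.05,0],1.5],[[0,0,0],[0,-0.1,0],1.5],[[0,0,0],[0,-0.1,0],1.5]]}}

```text
clock: 10.55
tool_pos: [0.4408, 0.1582, 0.0105]
orientation: [57.0, 89.6, -123.1]
force: [5.1, -7.5, -0.8]
opening: 0.0197
```

Emit:
{"op": "servo_tool", "data": {"deltas": [[[0,0,0],[0,0,0],2.3],[[0,0,0],[-0.1,0,0],2.6],[[0,0,0],[-0.2,0,0],3],[[0,0,0],[-0.3,0,0],3.6],[[0,0,0],[-0.3,0,0],3.6]]}}

```text
clock: 11.05
tool_pos: [0.4408, 0.1585, 0.0137]
orientation: [57.1, 89.6, -123.0]
force: [0.2, -0.2, 0.0]
opening: 0.0352
```

Emit:
{"op": "servo_tool", "data": {"deltas": [[[0,0,0],[-2,0,0],3.6],[[0,0,0],[-5,0,0],3],[[0,0,0],[-8,0,0],2],[[0,0,0],[-9,0,0],0],[[0,0,0],[-9,0,0],0]]}}

```text
clock: 11.55
tool_pos: [0.4419, 0.1599, 0.1052]
orientation: [70.8, 89.8, -109.3]
force: [0.4, 0.5, -0.3]
opening: 0.0111
```

```bash
python3 - <<'E'
from h import *
o=st()
s=snap('side','s3.png',(250,140,370,240),6)
def P(p): q=proj(s,np.array(p)/1000); print(p,((q-[250,140]+.5)*6-.5).round(0))
P((431,118.5,10));P((431+137,267-60,22)); 
go(o,[.50,.18,.10],0)
E
```

```text
{'clock': 11.55, 'joint_pos': [44.058, 8.2374, -33.9434, 0.13, -48.0121, -44.226], 'tool_pos': [0.4419, 0.1599, 0.1052], 'orientation': [70.756, 89.7843, -109.3249], 'force': [0.3537, 0.4634, -0.275], 'opening': 0.0111}
(431, 118.5, 10) [315. 348.]
(568, 207, 22) [ 78. 378.]
turn [-0.08  0.07 -0.2 ] shift [ 0.504 -2.024 -5.804]
```

View pics/s3.png

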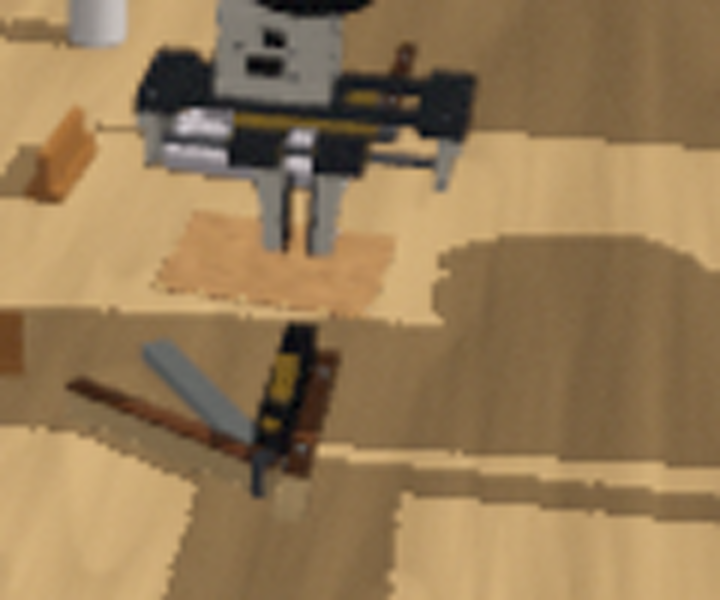

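Emit:
{"op": "servo_tool", "data": {"deltas": [[[0,0,0],[0,3.25,-4.05],0],[[0,0,0],[0,3.25,-4.05],0],[[0,0,0],[3,3.25,-4.05],0],[[0,0,0],[6,3.25,-4.05],0],[[0,0,0],[8,3.25,-4.05],0]]}}

```text
clock: 12.1
tool_pos: [0.4797, 0.125, 0.0208]
orientation: [46.7, 89.5, -133.5]
force: [0.7, 0.6, -0.0]
opening: 0.0005
```

Emit:
{"op": "servo_tool", "data": {"deltas": [[[0,0,0],[1,0,0],0],[[0,0,0],[1.7,0,0],0],[[0,0,0],[2,0,0],0],[[0,0,0],[2,0,0],0]]}}

```text
clock: 12.5
tool_pos: [0.4796, 0.1249, 0.0011]
orientation: [47.1, 89.5, -133.1]
force: [0.3, 0.8, 0.4]
opening: 0.0006
```

```bash
python3 - <<'E'
from h import *
o=st()
for p in [(.4823,.1466),(.5038,.1643),(.5141,.1767),(.5211,.1878)]: go(o,[*p,.005],0)
E
```

```text
{'clock': 12.5, 'joint_pos': [37.442, 19.7608, -36.6508, 0.1598, -34.1272, -37.7363], 'tool_pos': [0.4796, 0.1249, 0.0011], 'orientation': [47.0525, 89.4539, -133.1091], 'force': [0.2651, 0.7777, 0.3582], 'opening': 0.0006}
turn [-0.16  0.37 -0.4 ] shift [-0.412 -2.164 -0.259]
turn [-0.16  0.37 -0.4 ] shift [-0.438 -3.94  -2.404]
turn [-0.16  0.37 -0.4 ] shift [-0.453 -5.183 -3.431]
turn [-0.16  0.37 -0.4 ] shift [-0.466 -6.295 -4.127]
```

Emit:
{"op": "servo_tool", "data": {"deltas": [[[0,0,0],[-0.4,-1,-0.13],0],[[0,0,0],[-0.4,-2.1,-0.26],0],[[0,0,0],[-0.4,-2.7,-1],0],[[0,0,0],[-0.4,-3.3,-1.7],0],[[0,0,0],[-0.4,-3.9,-2.4],0]]}}

```text
clock: 13.0
tool_pos: [0.5044, 0.1647, 0.0046]
orientation: [46.9, 89.5, -133.2]
force: [0.9, -0.0, 0.0]
opening: 0.0002
```

Emit:
{"op": "servo_tool", "data": {"deltas": [[[0,0,0],[0,-0.4,-0.35],0],[[0,0,0],[0,-0.8,-0.7],0],[[0,0,0],[0,-1.2,-1],0],[[0,0,0],[0,-1.2,-1],0]]}}

```text
clock: 13.4
tool_pos: [0.5149, 0.177, 0.0044]
orientation: [47.6, 89.5, -132.5]
force: [0.9, -0.1, 0.1]
opening: 0.0002
```

```bash
python3 - <<'E'
from h import *
o=st(); go(o,[.5211,.1878,.005],0)
s=snap('side','s4.png',(250,140,370,240),6)
E
```

```text
{'clock': 13.4, 'joint_pos': [39.6539, 22.9151, -30.1906, 0.1197, -37.4254, -39.8827], 'tool_pos': [0.5149, 0.177, 0.0044], 'orientation': [47.5897, 89.4641, -132.5436], 'force': [0.9392, -0.0611, 0.1184], 'opening': 0.0002}
turn [-0.13  0.36 -0.4 ] shift [-0.073 -1.079 -0.619]
```

View pics/s4.png

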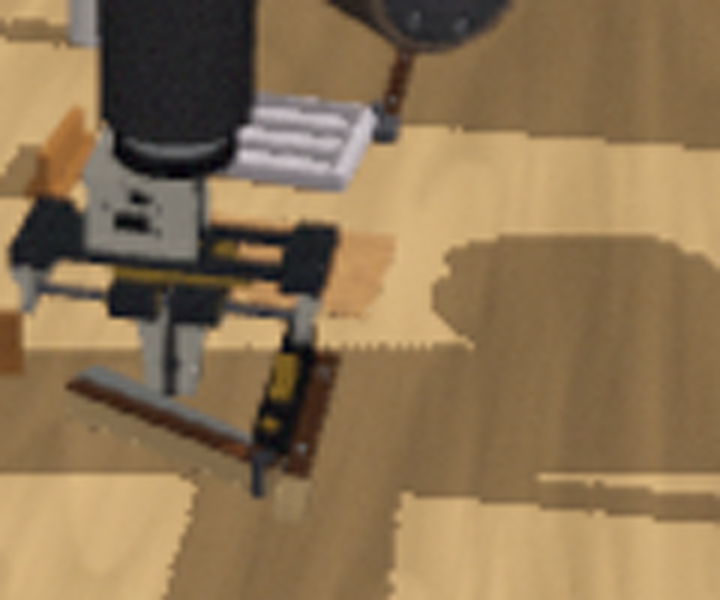

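Emit:
{"op": "servo_tool", "data": {"deltas": [[[0,0,0],[0,-0.1,-0.05],0],[[0,0,0],[0,-0.2,-0.1],0],[[0,0,0],[0,-0.3,-0.15],0],[[0,0,0],[0,-0.3,-0.15],0]]}}

```text
clock: 13.85
tool_pos: [0.5162, 0.1799, 0.0044]
orientation: [47.4, 89.5, -132.7]
force: [1.2, -0.4, 0.3]
opening: 0.0008
```

Emit:
{"op": "servo_tool", "data": {"deltas": [[[0,0,0],[0,-0.1,-0.05],0],[[0,0,0],[0,-0.2,-0.1],0],[[0,0,0],[0,-0.2,-0.1],0]]}}

```text
clock: 14.15
tool_pos: [0.5173, 0.182, 0.0044]
orientation: [47.8, 89.5, -132.3]
force: [-0.0, -0.1, 0.4]
opening: 0.0001
```

Emit:
{"op": "servo_tool", "data": {"deltas": [[[0,0,0],[0,-0.1,-0.05],0],[[0,0,0],[0,-0.15,-0.07],0],[[0,0,0],[0,-0.15,-0.07],0]]}}

```text
clock: 14.45
tool_pos: [0.5181, 0.1836, 0.0044]
orientation: [47.8, 89.5, -132.3]
force: [0.5, -0.7, -0.1]
opening: 0.0004
```

Emit:
{"op": "servo_tool", "data": {"deltas": [[[0,0,0],[0,-0.1,-0.05],0],[[0,0,0],[0,-0.15,-0.07],0],[[0,0,0],[0,-0.15,-0.07],0]]}}

```text
clock: 14.75
tool_pos: [0.5189, 0.1852, 0.0044]
orientation: [47.9, 89.5, -132.2]
force: [0.3, -0.6, -0.5]
opening: 0.0002
```

Emit:
{"op": "servo_tool", "data": {"deltas": [[[0,0,0],[0,-0.1,-0.05],0],[[0,0,0],[0,-0.1,-0.05],0]]}}

```text
clock: 14.95
tool_pos: [0.5195, 0.1864, 0.0044]
orientation: [48.2, 89.5, -132.0]
force: [0.1, -1.6, 0.7]
opening: 0.0001
```

Emit:
{"op": "servo_tool", "data": {"deltas": [[[0,0,0],[0,-0.1,-0.05],0],[[0,0,0],[0,-0.1,-0.05],0]]}}

```text
clock: 15.15
tool_pos: [0.5201, 0.1875, 0.0044]
orientation: [48.4, 89.5, -131.7]
force: [-0.1, -0.9, 0.5]
opening: 0.0001
```

Emit:
{"op": "servo_tool", "data": {"deltas": [[[0,0,0],[0,-0.1,-0.05],0],[[0,0,0],[0,-0.1,-0.05],0]]}}

```text
clock: 15.35
tool_pos: [0.5203, 0.1882, 0.0043]
orientation: [48.3, 89.5, -131.9]
force: [0.5, -2.0, 0.1]
opening: 0.0006
```

Emit:
{"op": "servo_tool", "data": {"deltas": [[[0,0,0],[0,-0.1,-0.05],0],[[0,0,0],[0,-0.1,-0.05],0]]}}

```text
clock: 15.55
tool_pos: [0.5204, 0.1885, 0.0041]
orientation: [48.0, 89.4, -132.1]
force: [-1.2, -5.1, 1.3]
opening: 0.0006
```

Emit:
{"op": "servo_tool", "data": {"deltas": [[[0,0,0],[0,-0.15,-0.07],0],[[0,0,0],[0,-0.15,-0.07],0]]}}

```text
clock: 15.75
tool_pos: [0.5205, 0.1887, 0.0041]
orientation: [48.5, 89.2, -131.7]
force: [-0.8, -6.6, 4.4]
opening: 0.0004
```

Emit:
{"op": "servo_tool", "data": {"deltas": [[[0,0,0],[0,0.7,0.3],0],[[0,0,0],[0,1.3,0.6],0],[[0,0,0],[-3,1.3,0.6],0],[[0,0,0],[-6.5,1.3,0.6],0],[[0,0,0],[-6.5,1.3,0.6],0]]}}

```text
clock: 16.25
tool_pos: [0.5177, 0.1782, 0.0737]
orientation: [70.7, 89.7, -109.4]
force: [0.4, -0.2, 0.7]
opening: 0.0007
```

Emit:
{"op": "servo_tool", "data": {"deltas": [[[0,0,0],[0,0,4],0],[[0,0,0],[0,0,7.3],0],[[0,0,0],[0,0,7.3],0],[[0,0,0],[0,0,7.3],0]]}}

```text
clock: 16.65
tool_pos: [0.4445, 0.1788, 0.0743]
orientation: [81.4, 89.8, -98.6]
force: [1.1, 0.8, 0.3]
opening: 0.0007
```

```bash
python3 - <<'E'
from h import *
o=st(); go(o,[.4407,.176,.039],179.6)
s=snap('side','s5.png',(250,140,370,240),6)
E
```

```text
{'clock': 16.65, 'joint_pos': [45.6188, 11.5398, -34.9651, 0.1903, -43.6774, -45.767], 'tool_pos': [0.4445, 0.1788, 0.0743], 'orientation': [81.4405, 89.7754, -98.5698], 'force': [1.0542, 0.7902, 0.3151], 'opening': 0.0007}
turn [ 0.39  0.03 -0.22] shift [3.534 0.265 0.382]
```

View pics/s5.png

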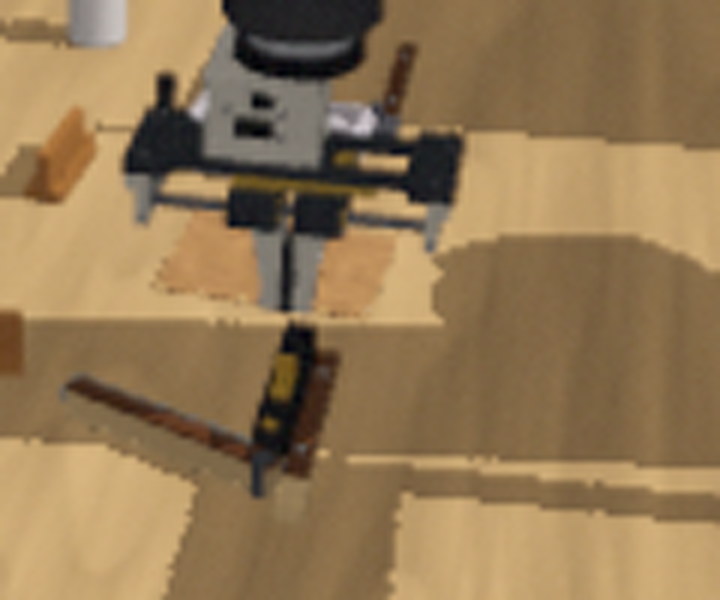

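Emit:
{"op": "servo_tool", "data": {"deltas": [[[0.4,0,0],[0,0.27,0.38],0],[[0.4,0,0],[1.5,0.27,0.38],0],[[0.4,0,0],[3,0.27,0.38],0],[[0.4,0,0],[3.5,0.27,0.38],0],[[0.4,0,0],[3.5,0.27,0.38],0]]}}

```text
clock: 17.2
tool_pos: [0.4412, 0.1755, 0.0385]
orientation: [70.3, 89.7, -110.1]
force: [0.6, 0.2, 0.5]
opening: 0.0005
```

Emit:
{"op": "servo_tool", "data": {"deltas": [[[0,0,0],[0,-0.2,0],0],[[0,0,0],[0,-0.4,0],0],[[0,0,0],[0,-0.6,0],0],[[0,0,0],[0,-0.8,0],0],[[0,0,0],[0,-1,0],0]]}}

```text
clock: 17.7
tool_pos: [0.4414, 0.1857, 0.0387]
orientation: [73.5, 89.7, -107.0]
force: [0.5, -1.4, 0.7]
opening: 0.0005
```

Emit:
{"op": "servo_tool", "data": {"deltas": [[[0,0,0],[0,-0.2,0],0],[[0,0,0],[0,-0.4,0],0],[[0,0,0],[0,-0.6,0],0],[[0,0,0],[0,-0.8,0],0],[[0,0,0],[0,-1,0],0]]}}

```text
clock: 18.2
tool_pos: [0.4415, 0.1959, 0.0387]
orientation: [73.6, 89.7, -106.9]
force: [0.7, -2.1, 1.7]
opening: 0.0006
```

Emit:
{"op": "servo_tool", "data": {"deltas": [[[0,0,0],[0,-0.1,0],0],[[0,0,0],[0,-0.2,0],0],[[0,0,0],[0,-0.3,0],0],[[0,0,0],[0,-0.4,0],0]]}}

```text
clock: 18.6
tool_pos: [0.4412, 0.1992, 0.0386]
orientation: [70.8, 89.6, -109.7]
force: [0.4, -5.3, 5.2]
opening: 0.0004
```

Emit:
{"op": "servo_tool", "data": {"deltas": [[[0,0,0],[0,-0.1,0],0],[[0,0,0],[0,-0.2,0],0],[[0,0,0],[0,-0.2,0],0]]}}

```text
clock: 18.9
tool_pos: [0.4409, 0.1999, 0.0388]
orientation: [70.1, 89.5, -110.3]
force: [2.3, -8.3, 6.9]
opening: 0.0002
```

Emit:
{"op": "servo_tool", "data": {"deltas": [[[0,0,0],[0,-0.1,0],0],[[0,0,0],[0,-0.2,0],0],[[0,0,0],[0,-0.2,0],0]]}}

```text
clock: 19.2
tool_pos: [0.4406, 0.2002, 0.0389]
orientation: [70.2, 89.3, -110.2]
force: [2.8, -9.4, 7.6]
opening: 0.0006
```

Emit:
{"op": "servo_tool", "data": {"deltas": [[[0,0,0],[0,-0.15,0],0],[[0,0,0],[0,-0.3,0],0],[[0,0,0],[0,-0.3,0],0]]}}

```text
clock: 19.5
tool_pos: [0.4402, 0.2007, 0.039]
orientation: [70.0, 89.1, -110.4]
force: [3.3, -14.4, 8.3]
opening: 0.0006
```

Emit:
{"op": "servo_tool", "data": {"deltas": [[[0,0,0],[0,0.5,0],0],[[0,0,0],[0,1.2,0],0],[[0,0,0],[-3,2.5,0],2],[[0,0,0],[-5,4.5,0],4],[[0,0,0],[-5,4.5,0],4]]}}

```text
clock: 20.0
tool_pos: [0.441, 0.1562, 0.092]
orientation: [78.6, 89.3, -102.0]
force: [-0.7, 0.2, -0.0]
opening: 0.0191
```

```bash
python3 - <<'E'
from h import *
o=st(); go(o,[.4405,.1575,.0125],179.6)
s=snap('side','s6.png',(260,165,340,225),10)
for lx in (37,55):
  q=proj(s,np.array((440.5,252.4-lx,48))/1000); print(((q-[260,165]+.5)*10-.5).round(0))
E
```

```text
{'clock': 20.0, 'joint_pos': [44.0626, 9.2368, -35.09, 0.5575, -46.2721, -44.9631], 'tool_pos': [0.441, 0.1562, 0.092], 'orientation': [78.5609, 89.2793, -101.9521], 'force': [-0.7045, 0.2298, -0.0258], 'opening': 0.0191}
turn [-0.11  0.14 -0.71] shift [ 7.946 -0.224  0.035]
[369. 372.]
[376. 347.]
```

View pics/s6.png

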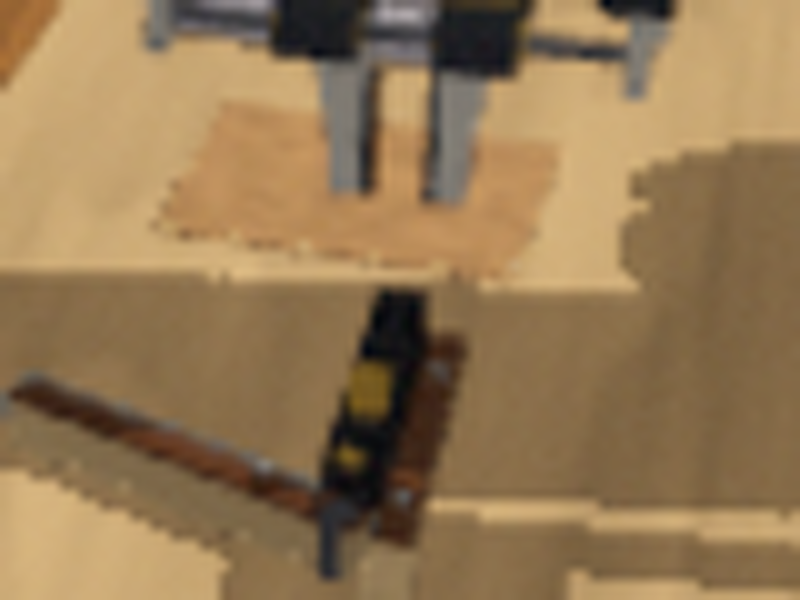

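Emit:
{"op": "servo_tool", "data": {"deltas": [[[0,0,-0.4],[2,-0.2,0],4],[[0,0,-0.7],[5,-0.2,0],4],[[0,0,-0.7],[7.5,-0.2,0],4],[[0,0,-0.7],[7.95,-0.2,0],4],[[0,0,-0.7],[7.95,-0.2,0],4]]}}

```text
clock: 20.55
tool_pos: [0.4396, 0.1573, 0.0104]
orientation: [24.8, 89.6, -155.7]
force: [0.2, 0.6, 0.6]
opening: 0.04
```

```bash
python3 - <<'E'
from h import *
o=st(); go(o,[.4405,.1575,.0125],179.6)
E
```

```text
{'clock': 20.55, 'joint_pos': [43.8395, 16.668, -39.7662, -0.2135, -33.9016, -44.178], 'tool_pos': [0.4396, 0.1573, 0.0104], 'orientation': [24.818, 89.6439, -155.698], 'force': [0.1948, 0.5519, 0.6497], 'opening': 0.04}
turn [-0.12  0.32 -0.15] shift [-0.211 -0.017 -0.087]
```

Emit:
{"op": "servo_tool", "data": {"deltas": [[[0,0.3,0],[-0.2,0,-0.09],4],[[0,0.3,0],[-0.2,0,-0.09],2.5],[[0,0.3,0],[-0.2,0,-0.09],1.5],[[0,0.3,0],[-0.2,0,-0.09],1.5],[[0,0.3,0],[-0.2,0,-0.09],1.5]]}}

```text
clock: 21.05
tool_pos: [0.4409, 0.1575, 0.0125]
orientation: [94.6, 89.9, -86.0]
force: [2.1, -0.1, -0.3]
opening: 0.0197
```

Emit:
{"op": "servo_tool", "data": {"deltas": [[[0,0,0],[-0.5,0,-0.1],1.5],[[0,0,0],[-1.5,0.2,-0.3],1.5],[[0,0,0],[-3.5,0.2,-0.5],1.5],[[0,0,0],[-6,0.2,-0.5],1.5],[[0,0,0],[-8,0.2,-0.5],1.5]]}}

```text
clock: 21.55
tool_pos: [0.4457, 0.1552, 0.0941]
orientation: [89.2, 89.9, -91.3]
force: [0.5, 0.3, -4.6]
opening: 0.0197
```

Emit:
{"op": "servo_tool", "data": {"deltas": [[[0,0,0],[0,3,0],1.5],[[0,0,0],[0,7,0],1.5],[[0,0,0],[0,11,0],1.5],[[0,0,0],[0,15,0],1.5],[[0,0,0],[0,18,0],1.5]]}}

```text
clock: 22.05
tool_pos: [0.4428, -0.0269, 0.095]
orientation: [70.9, 89.9, -109.6]
force: [-0.3, 0.3, -4.6]
opening: 0.0198
```

Emit:
{"op": "servo_tool", "data": {"deltas": [[[0,0,0],[0,4,0],1.5],[[0,0,0],[0,8,0],1.5],[[0,0,0],[0,12,0],1.5],[[0,0,0],[0,16,0],1.5],[[0,0,0],[0,19,0],1.5]]}}

```text
clock: 22.55
tool_pos: [0.44, -0.2191, 0.096]
orientation: [63.3, 89.9, -117.3]
force: [1.0, 0.0, -5.1]
opening: 0.0199
```

```bash
python3 - <<'E'
from h import *
o=st(); go(o,[.4475,-.3585,.075],179.6)
E
```

```text
{'clock': 22.55, 'joint_pos': [-3.3983, 10.8343, -32.1499, 0.1743, -47.0726, 2.6502], 'tool_pos': [0.44, -0.2191, 0.096], 'orientation': [63.3129, 89.8603, -117.3164], 'force': [0.9984, 0.0154, -5.1372], 'opening': 0.0199}
turn [-0.23  0.06 -0.12] shift [ 2.128 13.925 -0.902]
```

Emit:
{"op": "servo_tool", "data": {"deltas": [[[-0.2,0,0],[0,4,-0.9],1.5],[[-0.2,0,0],[0,8,-0.9],1.5],[[-0.2,0,0],[0,12,-0.9],1.5],[[-0.2,0,0],[0,13.9,-0.9],1.5],[[-0.2,0,0],[0,13.9,-0.9],1.5]]}}

```text
clock: 23.05
tool_pos: [0.4466, -0.3605, 0.0962]
orientation: [46.0, 89.8, -134.6]
force: [0.5, 1.0, -4.8]
opening: 0.0196
```

Emit:
{"op": "servo_tool", "data": {"deltas": [[[0,0,0],[2,0,0],1.5],[[0,0,0],[5,0,0],1.5],[[0,0,0],[7.5,0,0],1.5],[[0,0,0],[8,0,0],1.5],[[0,0,0],[8,0,0],1.5]]}}

```text
clock: 23.55
tool_pos: [0.4459, -0.3602, 0.016]
orientation: [19.0, 89.8, -161.6]
force: [0.7, 0.0, -3.6]
opening: 0.0197
```

```bash
python3 - <<'E'
from h import *
o=st(); go(o,[.4405,-.3585,.0135],179.6)
E
```

```text
{'clock': 23.55, 'joint_pos': [-19.2766, 23.823, -26.2653, 0.2313, -40.105, 18.5188], 'tool_pos': [0.4459, -0.3602, 0.016], 'orientation': [18.9587, 89.7561, -161.6219], 'force': [0.742, 0.0383, -3.6368], 'opening': 0.0197}
turn [-0.18  0.23 -0.08] shift [ 0.252 -0.161  0.536]
```

Emit:
{"op": "servo_tool", "data": {"deltas": [[[-0.2,0,0],[0.15,-0.16,0.2],1.5],[[-0.2,0,0],[0.25,-0.16,0.35],1.5],[[-0.2,0,0],[0.25,-0.16,0.45],1.5],[[-0.2,0,0],[0.25,-0.16,0.5],1.5],[[-0.2,0,0],[0.25,-0.16,0.5],1.5]]}}

```text
clock: 24.05
tool_pos: [0.441, -0.3586, 0.014]
orientation: [25.8, 89.8, -154.6]
force: [-0.2, -0.0, -4.7]
opening: 0.0196
```

Emit:
{"op": "servo_tool", "data": {"deltas": [[[0,0,0],[0,0,0.05],1.5],[[0,0,0],[0,0,0.1],1.5],[[0,0,0],[0,0,0.1],1.5]]}}

```text
clock: 24.35
tool_pos: [0.4401, -0.3587, 0.0141]
orientation: [30.0, 89.8, -150.4]
force: [0.7, -1.4, -3.5]
opening: 0.0199
```

Emit:
{"op": "servo_tool", "data": {"deltas": [[[0,0,0],[0,0,0.05],1.5],[[0,0,0],[0,0,0.1],1.5],[[0,0,0],[0,0,0.1],1.5]]}}

```text
clock: 24.65
tool_pos: [0.4396, -0.3587, 0.0141]
orientation: [42.5, 89.8, -137.9]
force: [2.1, 0.7, -5.3]
opening: 0.0196
```

Emit:
{"op": "servo_tool", "data": {"deltas": [[[0,0,0],[0.1,0,0.1],1.5],[[0,0,0],[0.15,0,0.12],1.5],[[0,0,0],[0.15,0,0.12],1.5]]}}

```text
clock: 24.95
tool_pos: [0.4395, -0.359, 0.013]
orientation: [84.0, 89.8, -96.3]
force: [5.4, -0.4, -3.0]
opening: 0.0197
```

Emit:
{"op": "servo_tool", "data": {"deltas": [[[0,0,0],[0.02,0,0.1],1.5],[[0,0,0],[0.05,0,0.12],1.5],[[0,0,0],[0.05,0,0.12],1.5]]}}

```text
clock: 25.25
tool_pos: [0.4395, -0.3592, 0.0129]
orientation: [119.2, 89.8, -61.2]
force: [5.3, 1.9, -2.5]
opening: 0.0199
```

```bash
python3 - <<'E'
from h import *
o=st(); s=snap('top','t3.png',(315,160,425,240),7)
E
```

```text
{'clock': 25.25, 'joint_pos': [-19.4065, 23.5137, -27.4185, 0.226, -38.9091, 18.8589], 'tool_pos': [0.4395, -0.3592, 0.0129], 'orientation': [119.1943, 89.7869, -61.1776], 'force': [5.3359, 1.8816, -2.5173], 'opening': 0.0199}
```

View pics/t3.png

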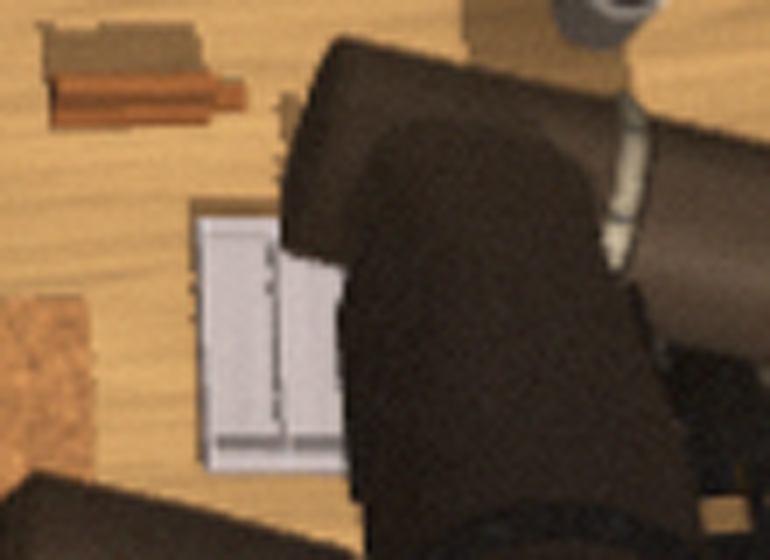

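Emit:
{"op": "servo_tool", "data": {"deltas": [[[0,0,0],[0,0,0],2.3],[[0,0,0],[-0.05,0,0],2.7],[[0,0,0],[-0.1,0,0],3.2],[[0,0,0],[-0.1,0,0],3.6],[[0,0,0],[-1,0,0],3.6]]}}

```text
clock: 25.8
tool_pos: [0.4383, -0.3588, 0.0223]
orientation: [75.0, 89.9, -105.4]
force: [-0.2, 0.4, 0.3]
opening: 0.0351
```

Emit:
{"op": "servo_tool", "data": {"deltas": [[[0,0,0],[-3,0,0],3.6],[[0,0,0],[-7,0,0],3],[[0,0,0],[-9,0,0],0],[[0,0,0],[-9,-3,-2.5],0],[[0,0,0],[-9,-7,-6],0]]}}

```text
clock: 26.3
tool_pos: [0.4967, -0.2918, 0.1141]
orientation: [122.0, 89.8, -58.6]
force: [1.0, -0.4, -0.5]
opening: 0.0115
```

```bash
python3 - <<'E'
from h import *
o=st(); go(o,[.596,-.168,.11],180);go(o,[.596,-.168,.035],180)
E
```

```text
{'clock': 26.3, 'joint_pos': [-10.8915, 16.8518, -20.7555, 0.1793, -52.2639, 10.1953], 'tool_pos': [0.4967, -0.2918, 0.1141], 'orientation': [121.9611, 89.8084, -58.6256], 'force': [1.0131, -0.3572, -0.4697], 'opening': 0.0115}
turn [-0.59 -0.1  -0.16] shift [  0.391 -12.486  -9.803]
turn [-0.59 -0.1  -0.16] shift [  7.891 -12.508  -9.79 ]
```

Emit:
{"op": "servo_tool", "data": {"deltas": [[[-0.6,0,0],[0,-3.5,-2.7],0],[[-0.6,0,0],[0,-7,-5.4],0],[[-0.6,0,0],[0,-10.5,-8.2],0],[[-0.6,0,0],[0,-12.5,-9.8],0],[[-0.6,0,0],[3,-12.5,-9.8],0]]}}

```text
clock: 26.8
tool_pos: [0.6015, -0.1656, 0.0881]
orientation: [159.5, 89.4, -20.3]
force: [0.1, -0.4, -0.7]
opening: 0.0006
```

Emit:
{"op": "servo_tool", "data": {"deltas": [[[0,0,0],[2,0,0],0],[[0,0,0],[4.5,0,0],0],[[0,0,0],[4.8,0,0],0],[[0,0,0],[4.8,0,0],0]]}}

```text
clock: 27.2
tool_pos: [0.6015, -0.1659, 0.0401]
orientation: [155.0, 89.4, -24.8]
force: [-0.1, 0.1, 0.6]
opening: 0.0004
```

Emit:
{"op": "servo_tool", "data": {"deltas": [[[0,0,0],[0,0.4,0],0],[[0,0,0],[0,0.8,0],0],[[0,0,0],[0,1.2,0],0],[[0,0,0],[0,1.6,0],0],[[0,0,0],[0,2,0],0]]}}

```text
clock: 27.7
tool_pos: [0.6031, -0.1858, 0.041]
orientation: [163.2, 89.3, -16.5]
force: [4.6, 6.0, 0.6]
opening: 0.0006
```

Emit:
{"op": "servo_tool", "data": {"deltas": [[[0,0,0],[0,0.4,0],0],[[0,0,0],[0,0.8,0],0],[[0,0,0],[0,1.2,0],0],[[0,0,0],[0,1.6,0],0],[[0,0,0],[0,2,0],0]]}}

```text
clock: 28.2
tool_pos: [0.6052, -0.2055, 0.0417]
orientation: [168.4, 89.1, -11.3]
force: [3.7, 5.0, -0.9]
opening: 0.0001
```

Emit:
{"op": "servo_tool", "data": {"deltas": [[[0,0,0],[0,0.4,0.1],0],[[0,0,0],[0,0.8,0.2],0],[[0,0,0],[0,1.2,0.3],0],[[0,0,0],[0,1.6,0.4],0],[[0,0,0],[0,2,0.4],0]]}}

```text
clock: 28.7
tool_pos: [0.6021, -0.2253, 0.042]
orientation: [170.8, 89.0, -8.9]
force: [1.8, 4.3, 1.1]
opening: 0.0009
```

Emit:
{"op": "servo_tool", "data": {"deltas": [[[0,0,0],[0,0.2,0],0],[[0,0,0],[0,0.4,0],0],[[0,0,0],[0,0.4,0],0]]}}

```text
clock: 29.0
tool_pos: [0.6021, -0.2295, 0.0421]
orientation: [170.7, 89.0, -9.0]
force: [0.8, 2.7, -0.2]
opening: 0.0001
```

Emit:
{"op": "servo_tool", "data": {"deltas": [[[0,0,0],[0,0.1,0],0],[[0,0,0],[0,0.2,0],0],[[0,0,0],[0,0.2,0],0]]}}

```text
clock: 29.3
tool_pos: [0.6022, -0.2315, 0.042]
orientation: [170.6, 89.0, -9.1]
force: [2.4, 3.7, -1.3]
opening: 0.0006
```

```bash
python3 - <<'E'
from h import *
o=st(); s=snap('top','t4.png',(330,160,430,240),8)
snap('side')
E
```

```text
{'clock': 29.3, 'joint_pos': [-3.6771, 26.6876, -16.3886, 0.1339, -45.9103, 3.8878], 'tool_pos': [0.6022, -0.2315, 0.042], 'orientation': [170.6005, 88.9819, -9.0965], 'force': [2.4314, 3.6909, -1.3399], 'opening': 0.0006}
```

View pics/t4.png

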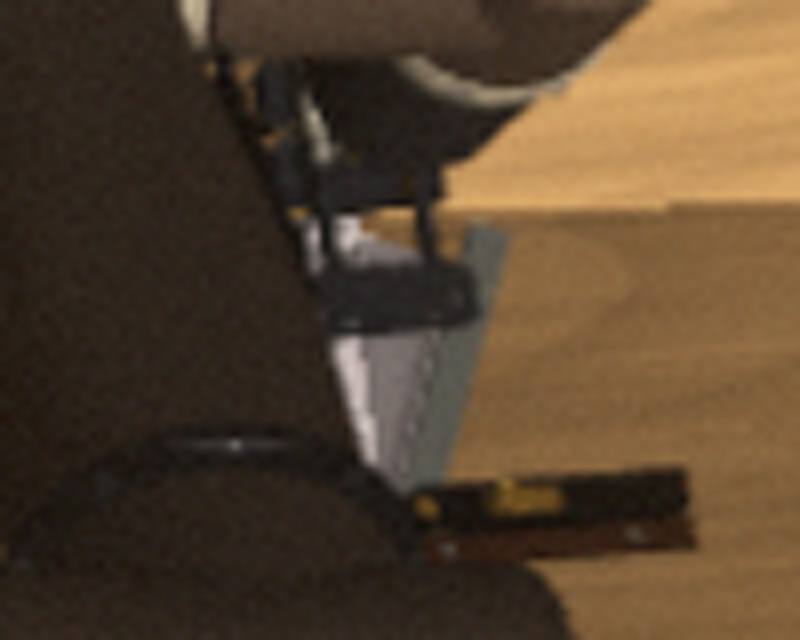

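Emit:
{"op": "servo_tool", "data": {"deltas": [[[0,0,0],[0,0.1,0],0],[[0,0,0],[0,0.1,0],0]]}}

```text
clock: 29.6
tool_pos: [0.6022, -0.2326, 0.0421]
orientation: [170.4, 89.0, -9.3]
force: [1.7, 3.5, 0.0]
opening: 0.0006
```

Emit:
{"op": "servo_tool", "data": {"deltas": [[[0,0,0],[0,0.1,0],0],[[0,0,0],[0,0.1,0],0]]}}

```text
clock: 29.8
tool_pos: [0.6022, -0.2337, 0.0421]
orientation: [170.4, 89.0, -9.3]
force: [1.6, 3.7, 0.9]
opening: 0.0005
```

Emit:
{"op": "servo_tool", "data": {"deltas": [[[0,0,0],[0,0.1,0],0],[[0,0,0],[0,0.1,0],0]]}}

```text
clock: 30.0
tool_pos: [0.6022, -0.2348, 0.0421]
orientation: [170.4, 89.0, -9.3]
force: [2.6, 3.3, 0.3]
opening: 0.0006
```

Emit:
{"op": "servo_tool", "data": {"deltas": [[[0,0,0],[0,0.08,0],0],[[0,0,0],[0,0.08,0],0]]}}

```text
clock: 30.2
tool_pos: [0.6022, -0.2357, 0.0421]
orientation: [170.3, 89.0, -9.4]
force: [1.8, 3.9, 0.3]
opening: -0.0001
```

Emit:
{"op": "servo_tool", "data": {"deltas": [[[0,0,0],[0,0.08,0],0],[[0,0,0],[0,0.08,0],0]]}}

```text
clock: 30.4
tool_pos: [0.6022, -0.2365, 0.0421]
orientation: [170.3, 89.0, -9.4]
force: [2.0, 4.0, -0.1]
opening: 0.0002
```

```bash
python3 - <<'E'
from h import *
o=st(); s=snap('top','t5.png',(365,175,425,235),10)
E
```

```text
{'clock': 30.4, 'joint_pos': [-4.1416, 26.8243, -16.1373, 0.1292, -46.0214, 4.343], 'tool_pos': [0.6022, -0.2365, 0.0421], 'orientation': [170.3468, 88.9786, -9.3629], 'force': [2.0451, 3.9801, -0.0765], 'opening': 0.0002}
```

View pics/t5.png

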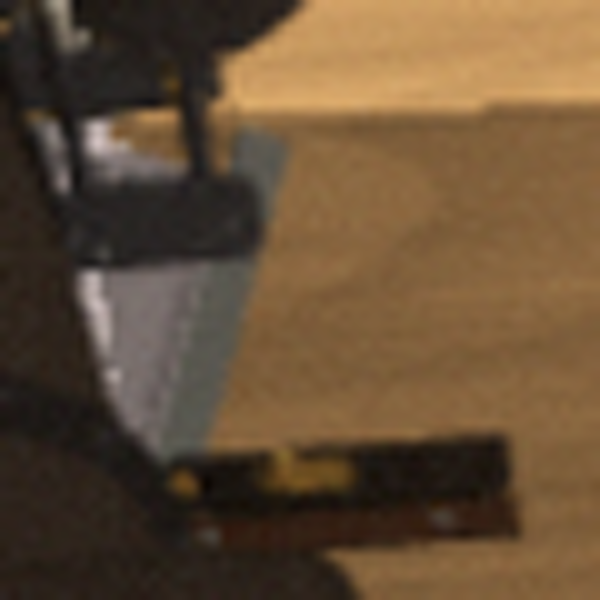

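```bash
python3 - <<'E'
from h import *
s=load('top'); f=lambda u,v,z:px(s,(u+.5)/10-.5+365,(v+.5)/10-.5+175,z)*1000
a,b=f(212,450,.012),f(289,145,.012);d=b-a
print('blade R edge',a[:2],b[:2],'angle',np.degrees(np.arctan2(d[1],d[0]))+90.37)
# rows: print intensity profile to find edges
im=s['image'].astype(int)
for r in (203,207,211,215): print(r,[tuple(im[r,c]) for c in range(378,394)])
S=f(185,482,.034);print('pivot screw',S)
E
```

```text
blade R edge [ 457.57061101 -284.45459424] [ 573.40546268 -332.37548957] angle 67.89511306800306
203 [(np.int64(120), np.int64(110), np.int64(107)), (np.int64(124), np.int64(111), np.int64(110)), (np.int64(124), np.int64(115), np.int64(111)), (np.int64(120), np.int64(111), np.int64(108)), (np.int64(116), np.int64(106), np.int64(103)), (np.int64(105), np.int64(96), np.int64(93)), (np.int64(104), np.int64(98), np.int64(93)), (np.int64(98), np.int64(93), np.int64(86)), (np.int64(92), np.int64(88), np.int64(82)), (np.int64(88), np.int64(89), np.int64(79)), (np.int64(91), np.int64(86), np.int64(78)), (np.int64(93), np.int64(88), np.int64(75)), (np.int64(116), np.int64(95), np.int64(70)), (np.int64(137), np.int64(101), np.int64(66)), (np.int64(137), np.int64(101), np.int64(64)), (np.int64(132), np.int64(99), np.int64(60))]
207 [(np.int64(121), np.int64(112), np.int64(110)), (np.int64(122), np.int64(112), np.int64(110)), (np.int64(121), np.int64(112), np.int64(107)), (np.int64(114), np.int64(103), np.int64(102)), (np.int64(108), np.int64(97), np.int64(96)), (np.int64(112), np.int64(106), np
[... 1264 characters left out ...]
8), np.int64(95)), (np.int64(97), np.int64(88), np.int64(84)), (np.int64(107), np.int64(101), np.int64(96)), (np.int64(92), np.int64(90), np.int64(82)), (np.int64(87), np.int64(87), np.int64(78)), (np.int64(88), np.int64(87), np.int64(77)), (np.int64(87), np.int64(87), np.int64(79)), (np.int64(99), np.int64(88), np.int64(74)), (np.int64(120), np.int64(97), np.int64(64)), (np.int64(124), np.int64(91), np.int64(55)), (np.int64(130), np.int64(97), np.int64(59)), (np.int64(128), np.int64(94), np.int64(58)), (np.int64(132), np.int64(97), np.int64(61)), (np.int64(134), np.int64(100), np.int64(64)), (np.int64(131), np.int64(96), np.int64(61))]
pivot screw [ 443.0537126  -266.21305422   34.        ]
```

```bash
cat > edge.py <<'E'
from h import *
s=load('top'); im=cv2.GaussianBlur(s['image'].astype(np.float32),(0,0),.6)
rb=im[:,:,0]-im[:,:,2]   # wood high, steel/alu low
g=im[:,:,0]
E1=[];E2=[]
for r in list(range(191,193))+list(range(202,219)):
    c0=380+ (218-r)*0.27
    c=np.arange(376,400,.05)
    a=np.interp(c,np.arange(512),rb[r]); b=np.interp(c,np.arange(512),g[r])
    m=(c>c0+3)
    e=c[m][np.argmax(np.gradient(a[m]))]; E1.append((r,e))
    w=(c<e-3)&(c>e-8); e2=c[w][np.argmin(np.gradient(b[w]))]; 
    if r>200: E2.append((r,e2))
for n,E,z in(('bladeR',E1,.012),('cradle',E2,.016)):
    P=np.array([px(s,e,r,z)[:2]*1000 for r,e in E])
    for _ in range(3):
        k=np.polyfit(P[:,0],P[:,1],1); res=P[:,1]-np.polyval(k,P[:,0]); P=P[abs(res)<max(2*res.std(),.5)]
    print(n,len(P),'angle',np.degrees(np.arctan(k[0]))+90.37,'y at x=429.5,470,560',np.polyval(k,[429.5,470,560]).round(1),'rms',res.std().round(2))
E
python3 edge.py
```

```text
bladeR 16 angle 66.14093633721241 y at x=429.5,470,560 [-268.9 -287.2 -327.7] rms 0.72
cradle 15 angle 66.99524073927753 y at x=429.5,470,560 [-248.7 -266.2 -305.1] rms 1.21
```

Emit:
{"op": "servo_tool", "data": {"deltas": [[[0,0,0],[0,0.08,0],0],[[0,0,0],[0,0.08,0],0]]}}

```text
clock: 30.65
tool_pos: [0.6023, -0.2374, 0.0421]
orientation: [170.3, 89.0, -9.4]
force: [1.5, 4.4, -0.0]
opening: 0.0005
```

Emit:
{"op": "servo_tool", "data": {"deltas": [[[0,0,0],[0,0.08,0],0],[[0,0,0],[0,0.08,0],0]]}}

```text
clock: 30.85
tool_pos: [0.6023, -0.2382, 0.0421]
orientation: [170.3, 89.0, -9.4]
force: [2.3, 3.1, -0.3]
opening: 0.0002
```

```bash
python3 -c "
from h import *
o=st(); snap('top')"; python3 edge.py
```

```text
{'clock': 30.85, 'joint_pos': [-4.2991, 26.8725, -16.0453, 0.1275, -46.0612, 4.5013], 'tool_pos': [0.6023, -0.2382, 0.0421], 'orientation': [170.2721, 88.9749, -9.4381], 'force': [2.2591, 3.1457, -0.3443], 'opening': 0.0002}
bladeR 14 angle 66.81153363192209 y at x=429.5,470,560 [-270.3 -287.9 -327.2] rms 1.07
cradle 17 angle 68.27120556795593 y at x=429.5,470,560 [-248.5 -264.9 -301.5] rms 4.69
```

Emit:
{"op": "servo_tool", "data": {"deltas": [[[0,0,0],[0,0.08,0],0],[[0,0,0],[0,0.08,0],0]]}}

```text
clock: 31.1
tool_pos: [0.6023, -0.2391, 0.0421]
orientation: [170.2, 89.0, -9.5]
force: [2.6, 4.0, -0.0]
opening: 0.0006
```

Emit:
{"op": "servo_tool", "data": {"deltas": [[[0,0,0],[0,0.08,0],0],[[0,0,0],[0,0.08,0],0]]}}

```text
clock: 31.3
tool_pos: [0.6023, -0.24, 0.0421]
orientation: [170.1, 89.0, -9.6]
force: [1.7, 3.3, 0.4]
opening: 0.0004
```

```bash
python3 -c "
from h import *
o=st(); snap('top')"; python3 edge.py
```

```text
{'clock': 31.3, 'joint_pos': [-4.4621, 26.9194, -15.9557, 0.1278, -46.099, 4.6584], 'tool_pos': [0.6023, -0.24, 0.0421], 'orientation': [170.1236, 88.9699, -9.5923], 'force': [1.7, 3.2663, 0.3772], 'opening': 0.0004}
bladeR 14 angle 64.89936822440832 y at x=429.5,470,560 [-268.5 -287.8 -330.6] rms 0.69
cradle 15 angle 65.64656954556946 y at x=429.5,470,560 [-248.8 -267.4 -308.9] rms 1.16
```

```bash
python3 - <<'E'
from h import *
s=load('top'); im=s['image'][:,:,::-1]
a=cv2.resize(im[190:250,232:290],None,fx=6.8,fy=9,interpolation=cv2.INTER_LANCZOS4)
b=cv2.resize(im[180:240,370:428],None,fx=6.8,fy=9,interpolation=cv2.INTER_LANCZOS4)
cv2.imwrite('pics/t6.png',np.hstack([a,b]))
E
```

```text
(no output)
```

View pics/t6.png

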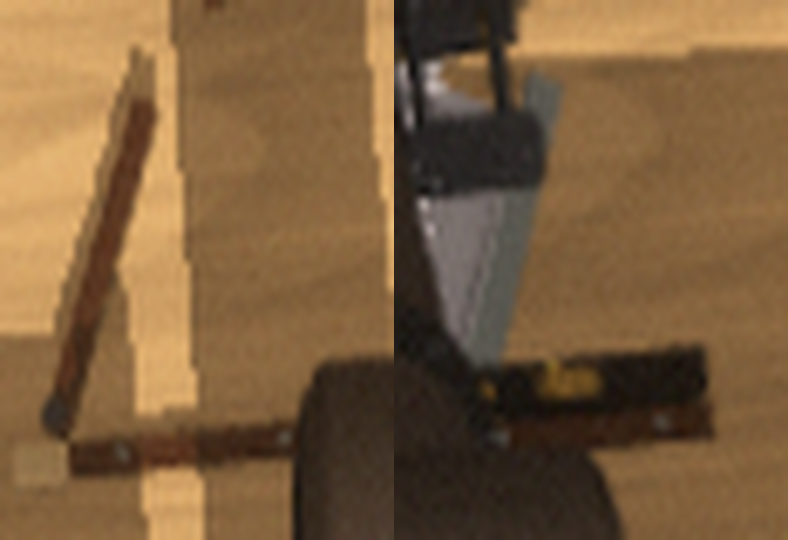

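```bash
cat > ef.py <<'E'
from h import *
def fit(s,p0,p1,z,n=40,w=3.5,name=''):
    im=cv2.GaussianBlur(s['image'].astype(np.float32),(0,0),.7)
    p0,p1=np.array(p0,float),np.array(p1,float); W=[]
    a,b=[proj(s,[*p/1000,z]) for p in (p0,p1)]
    t=(b-a)/np.linalg.norm(b-a); nn=np.array([-t[1],t[0]]); k=np.arange(-w,w+.01,.1)
    for f in np.linspace(.04,.96,n):
        q=a+(b-a)*f; pts=q+k[:,None]*nn
        pr=cv2.remap(im,pts[:,0].astype(np.float32)[None],pts[:,1].astype(np.float32)[None],cv2.INTER_LINEAR)[0]
        g=np.linalg.norm(np.gradient(pr,axis=0),axis=1); i=np.argmax(g*np.exp(-(k/2.5)**2))
        m=abs(k-k[i])<=.8; W.append(px(s,*(q+nn*(g[m]*k[m]).sum()/g[m].sum()),z)[:2]*1000)
    W=np.array(W); d=(p1-p0)/np.linalg.norm(p1-p0); nw=np.array([-d[1],d[0]])
    x=(W-p0)@d; y=(W-p0)@nw; ok=np.ones(n,bool)
    for _ in range(5):
        c=np.polyfit(x[ok],y[ok],1); r=y-np.polyval(c,x); ok=abs(r-np.median(r))<max(2*np.median(abs(r)),.4)
    h=np.degrees(np.arctan2(d[1],d[0])+np.arctan(c[0]))
    L=np.linalg.norm(p1-p0); print(name,'heading',round(h,2),'off0,L',np.polyval(c,[0,L]).round(2),'n',ok.sum(),'rms',r[ok].std().round(2)); return h
E
python3 - <<'E'
from ef import *
s=load('top')
fit(s,(435.7,264.1),(566,207),.022,name='leg in')
fit(s,(449,279),(574,222),.022,name='leg out')
fit(s,(431.2,245),(431,190),.01,name='rail in')
fit(s,(417.3,255),(417,190),.01,name='rail out')
fit(s,(449.5,-275),(449,-378),.034,name='stock in')
fit(s,(415.5,-320),(415.2,-396),.01,name='jigrail out')
fit(s,(462,-285),(573,-334),.012,name='blade R')
fit(s,(460,-262),(530,-294),.016,name='cradle')
E
```

```text
leg in heading -24.18 off0,L [ 0.29 -0.98] n 33 rms 0.38
leg out heading -22.28 off0,L [0.02 5.39] n 36 rms 2.14
rail in heading -93.94 off0,L [3.66 0.07] n 33 rms 0.38
rail out heading -89.71 off0,L [-0.35  0.28] n 31 rms 0.37
stock in heading -91.14 off0,L [2.97 1.42] n 29 rms 0.54
jigrail out heading -90.16 off0,L [-0.3 -0.2] n 35 rms 0.35
blade R heading -24.13 off0,L [-0.38 -1.03] n 28 rms 0.54
cradle heading -24.91 off0,L [-1.71 -2.17] n 29 rms 0.57
```

Emit:
{"op": "servo_tool", "data": {"deltas": [[[0,0,0],[0,-1,0],0],[[0,0,0],[0,-2,0],0],[[0,0,0],[-3,-2,0],0],[[0,0,0],[-6,-2,0],2],[[0,0,0],[-6,-2,0],4]]}}

```text
clock: 31.85
tool_pos: [0.6035, -0.2198, 0.1066]
orientation: [168.3, 88.6, -11.3]
force: [1.2, -0.9, 0.2]
opening: 0.0115
```

```bash
python3 - <<'E'
from ef import *
o=st(); go(o,[.4405,-.331,.10],179.75)
s=snap('top')
fit(s,(449.5,-275),(449,-378),.034,name='stock in')
fit(s,(462,-285),(573,-334),.012,name='blade R')
fit(s,(460,-262),(530,-294),.016,name='cradle')
fit(s,(435.7,264.1),(566,207),.022,name='leg in')
E
```

```text
{'clock': 31.85, 'joint_pos': [-2.5019, 22.2126, -13.7113, 0.269, -52.697, 2.7098], 'tool_pos': [0.6035, -0.2198, 0.1066], 'orientation': [168.3104, 88.6041, -11.3212], 'force': [1.1863, -0.9358, 0.2065], 'opening': 0.0115}
turn [ 0.62 -1.37 -0.28] shift [ 0.319 11.016 16.379]
stock in heading -91.24 off0,L [3.03 1.29] n 27 rms 0.42
blade R heading -24.02 off0,L [-0.48 -0.9 ] n 29 rms 0.6
cradle heading -24.88 off0,L [-1.9  -2.32] n 27 rms 0.45
leg in heading -23.96 off0,L [ 0.03 -0.7 ] n 30 rms 0.32
```

Emit:
{"op": "servo_tool", "data": {"deltas": [[[0.6,-1.4,-0.3],[0,3,4.5],4],[[0.6,-1.4,-0.3],[0,6,9],4],[[0.6,-1.4,-0.3],[0.3,9,13.4],4],[[0.6,-1.4,-0.3],[0.3,11,16.4],4],[[0.6,-1.4,-0.3],[0.3,11,16.4],4]]}}

```text
clock: 32.4
tool_pos: [0.4334, -0.3314, 0.0971]
orientation: [-24.1, 89.6, 155.4]
force: [1.0, 0.1, -0.3]
opening: 0.0399
```

Emit:
{"op": "servo_tool", "data": {"deltas": [[[0,0,0],[2,0,0],4],[[0,0,0],[4,0,0],4],[[0,0,0],[5,0,0],4],[[0,0,0],[5,0,0],4]]}}

```text
clock: 32.8
tool_pos: [0.4319, -0.3305, 0.0453]
orientation: [-21.9, 89.4, 157.6]
force: [-0.8, -0.4, -0.1]
opening: 0.0402
```

```bash
python3 - <<'E'
from h import *
o=st(); go(o,[.4405,-.331,.0135],179.75)
E
```

```text
{'clock': 32.8, 'joint_pos': [-16.8149, 19.5024, -28.0926, -0.0921, -43.0443, 16.3802], 'tool_pos': [0.4319, -0.3305, 0.0453], 'orientation': [-21.929, 89.3576, 157.5686], 'force': [-0.821, -0.3711, -0.1411], 'opening': 0.0402}
turn [-0.25  0.6   0.24] shift [ 3.175  0.06  -0.893]
```

Emit:
{"op": "servo_tool", "data": {"deltas": [[[-0.25,0.6,0.2],[0,0,-0.95],4],[[-0.25,0.6,0.2],[1,0,-0.95],4],[[-0.25,0.6,0.2],[2.5,0,-0.95],4],[[-0.25,0.6,0.2],[3.17,0,-0.95],4],[[-0.25,0.6,0.2],[3.17,0,-0.95],4]]}}

```text
clock: 33.3
tool_pos: [0.4406, -0.3301, 0.0126]
orientation: [-40.2, 89.9, 139.5]
force: [-0.5, -0.1, 0.1]
opening: 0.0402
```

Emit:
{"op": "servo_tool", "data": {"deltas": [[[0,0,0],[0,0,0],3],[[0,0,0],[0,0,0],1.5],[[0,0,0],[0,0,0],1.5],[[0,0,0],[0,0,0],1.5]]}}

```text
clock: 33.7
tool_pos: [0.4407, -0.3302, 0.0131]
orientation: [-43.5, 89.9, 136.2]
force: [-0.5, 0.1, 2.4]
opening: 0.0199
```

```bash
python3 - <<'E'
from h import *
o=st(); go(o,[.4395,-.331,.0135],179.75)
E
```

```text
{'clock': 33.7, 'joint_pos': [-16.4904, 22.4177, -29.2507, -0.0657, -38.4107, 16.2925], 'tool_pos': [0.4407, -0.3302, 0.0131], 'orientation': [-43.5408, 89.911, 136.2097], 'force': [-0.4602, 0.1419, 2.366], 'opening': 0.0199}
turn [0.   0.06 0.06] shift [-0.04   0.081  0.115]
```

Emit:
{"op": "servo_tool", "data": {"deltas": [[[0,0,0],[0,0,0.08],1.5],[[0,0,0],[0,0,0.15],1.5],[[0,0,0],[0,0,0.15],1.5]]}}

```text
clock: 34.0
tool_pos: [0.4401, -0.3302, 0.0132]
orientation: [-130.4, 89.9, 49.3]
force: [3.7, -0.1, -3.5]
opening: 0.0198
```

Emit:
{"op": "servo_tool", "data": {"deltas": [[[0,0,0],[0,0,0.08],1.5],[[0,0,0],[0,0,0.15],1.5],[[0,0,0],[0,0,0.15],1.5]]}}

```text
clock: 34.3
tool_pos: [0.44, -0.3303, 0.0133]
orientation: [-173.2, 89.8, 6.5]
force: [6.9, 2.0, -5.8]
opening: 0.0199
```

Emit:
{"op": "servo_tool", "data": {"deltas": [[[0,0,0],[0,0,0.08],1.5],[[0,0,0],[0,0,0.15],1.5],[[0,0,0],[0,0,0.15],1.5]]}}

```text
clock: 34.6
tool_pos: [0.44, -0.3303, 0.0134]
orientation: [178.8, 89.7, -1.4]
force: [7.2, 2.1, -6.4]
opening: 0.0196
```

```bash
python3 - <<'E'
from h import *
o=st(); print(o['moment']); go(o,[.4395,-.331,.0135],179.75)
E
```

```text
{'clock': 34.6, 'joint_pos': [-16.5534, 22.1894, -29.5756, -0.138, -37.9219, 16.4201], 'tool_pos': [0.44, -0.3303, 0.0134], 'orientation': [178.8455, 89.6755, -1.3964], 'force': [7.2327, 2.137, -6.4033], 'opening': 0.0196}
[ 0.59978726 -2.60199402 -0.25574006]
turn [ 0.01 -0.32 -0.01] shift [-0.013  0.072  0.046]
```

Emit:
{"op": "servo_tool", "data": {"deltas": [[[0,0,0],[0.05,0,0.15],1.5],[[0,0,0],[0.08,0,0.3],1.5],[[0,0,0],[0.08,0,0.3],1.5],[[0,0,0],[0.08,0,0.3],1.5]]}}

```text
clock: 35.0
tool_pos: [0.4399, -0.3305, 0.0132]
orientation: [173.3, 89.4, -6.9]
force: [10.3, 2.7, -6.5]
opening: 0.0197
```

Emit:
{"op": "servo_tool", "data": {"deltas": [[[0,0.3,0],[0.05,0,0.25],1.5],[[0,0.3,0],[0.08,0,0.4],1.5],[[0,0.3,0],[0.08,0,0.4],1.5],[[0,0.3,0],[0.08,0,0.4],1.5]]}}

```text
clock: 35.4
tool_pos: [0.4398, -0.3306, 0.0134]
orientation: [173.3, 88.7, -6.8]
force: [12.3, 5.5, -4.6]
opening: 0.02
```

```bash
python3 - <<'E'
from ef import *
o=st(); print(o['moment']); go(o,[.4395,-.331,.0135],179.75)
E
```

```text
{'clock': 35.4, 'joint_pos': [-16.6891, 21.7903, -30.2138, -0.3724, -36.7133, 16.8115], 'tool_pos': [0.4398, -0.3306, 0.0134], 'orientation': [173.3268, 88.6976, -6.8469], 'force': [12.3026, 5.5244, -4.6463], 'opening': 0.02}
[ 2.22740223 -4.23240525 -0.20108905]
turn [ 0.08 -1.29 -0.15] shift [-0.014  0.045  0.029]
```

Emit:
{"op": "servo_tool", "data": {"deltas": [[[0,-0.6,0],[0,0,-0.1],1.6],[[0,-1,0],[0,0,-0.1],2.4],[[0,-1.2,0],[-0.1,0,-0.05],3],[[0,-1.2,0],[-0.3,0,0],3.6],[[0,-1.2,0],[-1.5,0,0],3.6]]}}

```text
clock: 35.9
tool_pos: [0.4379, -0.3302, 0.0277]
orientation: [51.0, 89.9, -129.2]
force: [-0.2, 0.0, -0.4]
opening: 0.0351
```

Emit:
{"op": "servo_tool", "data": {"deltas": [[[0,0,0],[-4,0,0],3.6],[[0,0,0],[-8,0,0],3.6],[[0,0,0],[-9,-4,-4],3.6],[[0,0,0],[-9,-8,-8],3.6],[[0,0,0],[-9,-12,-12],3.6]]}}

```text
clock: 36.4
tool_pos: [0.545, -0.2242, 0.1197]
orientation: [128.8, 89.9, -51.5]
force: [1.2, -1.7, 0.5]
opening: 0.036
```

```bash
python3 - <<'E'
from ef import *
o=st()
s=snap('top')
fit(s,(449.5,-275),(449,-378),.034,name='stock in')
fit(s,(462,-285),(573,-334),.012,name='blade R')
fit(s,(460,-262),(530,-294),.016,name='cradle')
fit(s,(435.7,264.1),(566,207),.022,name='leg in')
fit(s,(415.5,-320),(415.2,-396),.01,name='jigrail out')
im=s['image'][:,:,::-1]
cv2.imwrite('pics/t7.png',cv2.resize(im[165:240,335:430],None,fx=8,fy=8,interpolation=cv2.INTER_LANCZOS4))
E
```

```text
{'clock': 36.4, 'joint_pos': [-3.2948, 17.67, -18.6505, 0.1326, -53.5843, 2.9366], 'tool_pos': [0.545, -0.2242, 0.1197], 'orientation': [128.7657, 89.8569, -51.5139], 'force': [1.1772, -1.7249, 0.5367], 'opening': 0.036}
stock in heading -91.27 off0,L [3.71 1.93] n 33 rms 0.86
blade R heading -23.26 off0,L [-1.28 -0.1 ] n 26 rms 0.89
cradle heading -22.02 off0,L [-1.7   1.72] n 29 rms 2.0
leg in heading -24.15 off0,L [ 0.25 -0.96] n 32 rms 0.36
jigrail out heading -90.42 off0,L [-0.04 -0.3 ] n 31 rms 0.28
```

View pics/t7.png

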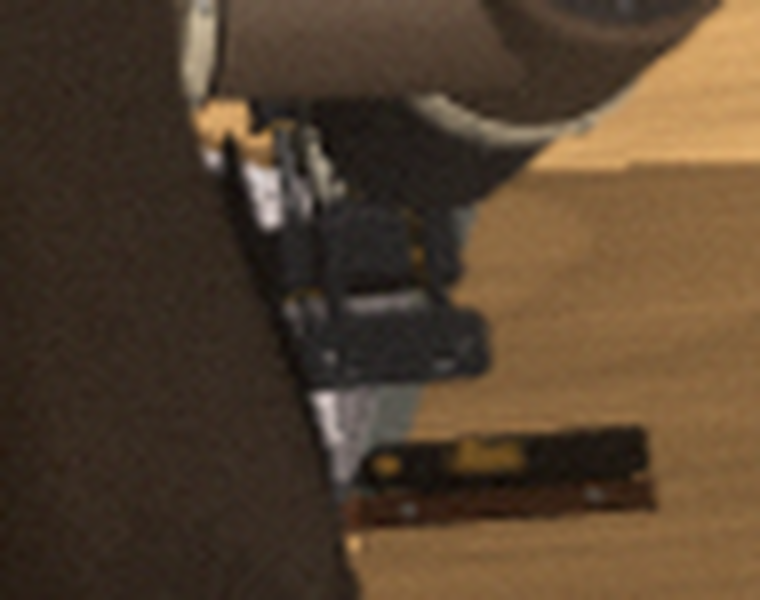

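```bash
python3 - <<'E'
from ef import *
s=load('top')
def rec(f,x0,y0,k):
    p=cv2.imread('pics/'+f)[:,:,::-1]; h,w=p.shape[0]//k,p.shape[1]//k
    q=cv2.resize(p,(w,h),interpolation=cv2.INTER_AREA); im=np.zeros((384,512,3),np.uint8); im[y0:y0+h,x0:x0+w]=q
    d=dict(s); d['image']=im; return d
for n,a in (('t4',rec('t4.png',330,160,8)),('t5',rec('t5.png',365,175,10)),('now',s)):
    print(n)
    fit(a,(451,-275),(450.5,-378),.034,w=2.5,name='stock in')
    fit(a,(429.5,-262),(429,-380),.034,w=2.5,name='stock low')
    fit(a,(415.5,-290),(415.2,-390),.01,w=2,name='rail out')
    fit(a,(462,-286.5),(510,-306),.012,name='blade R low',w=2.5)
    fit(a,(462,-286.5),(573,-334),.012,name='blade R',w=2.5)
    fit(a,(465,-263),(500,-278.5),.016,name='cradle',w=2.5)
E
```

```text
t4
stock in heading -90.9 off0,L [1.41 0.3 ] n 31 rms 0.53
stock low heading -90.27 off0,L [-1.24 -1.29] n 21 rms 0.25
rail out heading -91.51 off0,L [ 1.64 -0.71] n 30 rms 0.39
blade R low heading -22.46 off0,L [1.3  0.98] n 32 rms 0.65
blade R heading -23.11 off0,L [1.77 1.88] n 31 rms 0.74
cradle heading -24.9 off0,L [2.17 1.49] n 35 rms 2.25
t5
stock in heading -90.88 off0,L [1.49 0.41] n 30 rms 0.54
stock low heading -92.54 off0,L [ 3.36 -1.37] n 40 rms 3.57
rail out heading -91.5 off0,L [ 1.62 -0.7 ] n 33 rms 0.44
blade R low heading -23.26 off0,L [1.38 0.34] n 28 rms 0.46
blade R heading -24.04 off0,L [2.16 0.33] n 34 rms 0.82
cradle heading -21.92 off0,L [-2.1  -0.78] n 31 rms 0.32
now
stock in heading -91.14 off0,L [2.34 0.79] n 32 rms 0.81
stock low heading -93.29 off0,L [ 4.33 -1.95] n 40 rms 3.61
rail out heading -90.76 off0,L [ 0.61 -0.41] n 30 rms 0.38
blade R low heading -31.2 off0,L [ 2.6  -5.68] n 34 rms 1.15
blade R heading -23.5 off0,L [-0.44 -1.14] n 34 rms 1.49
cradle heading -22.3 off0,L [-2.53 -1.47] n 28 rms 0.96
```

Emit:
{"op": "servo_tool", "data": {"deltas": [[[0,0,0],[0,-4.5,0],3.6],[[0,0,0],[0,-9,0],3.6],[[0,0,0],[0,-13.5,0],3.6],[[0,0,0],[0,-18,0],3.6],[[0,0,0],[0,-22,0],3.6]]}}

```text
clock: 36.95
tool_pos: [0.5503, 0.0014, 0.1201]
orientation: [155.1, 89.7, -25.0]
force: [0.5, -0.1, 0.4]
opening: 0.0361
```

```bash
python3 - <<'E'
from ef import *
s=snap('top','t8.png',(335,165,430,240),8)
fit(s,(451,-275),(450.5,-378),.034,w=2.5,name='stock in')
fit(s,(415.5,-290),(415.2,-390),.01,w=2,name='rail out')
fit(s,(462,-286),(573,-334.5),.012,name='blade R',w=2.5)
fit(s,(448,-255.5),(557,-303.5),.016,name='cradle',w=2.5)
h=np.radians(-24); hx,hy=429.5,-247.7
L=lambda x,y:(hx+x*np.cos(h)-y*np.sin(h),hy+x*np.sin(h)+y*np.cos(h))
fit(s,L(2,127),L(138,127),.016,name='cradle outer',w=3)
fit(s,L(140,30),L(140,50),.016,name='far wall',w=3)
fit(s,L(140,75),L(140,120),.016,name='far wall',w=3)
fit(s,L(0,30),L(0,120),.016,name='near wall',w=3)
fit(s,(435.7,264.1),(566,207),.022,name='leg in')
E
```

```text
stock in heading -91.28 off0,L [2.28 0.49] n 30 rms 0.71
rail out heading -90.49 off0,L [ 0.23 -0.33] n 33 rms 0.44
blade R heading -25.17 off0,L [ 0.74 -2.59] n 31 rms 0.63
cradle heading -23.33 off0,L [-2.71 -1.8 ] n 28 rms 1.99
cradle outer heading -24.98 off0,L [ 0.12 -2.2 ] n 29 rms 0.33
far wall heading 93.18 off0,L [-5.5   4.77] n 27 rms 0.76
far wall heading 65.42 off0,L [-4.25 -4.7 ] n 33 rms 0.65
near wall heading 64.14 off0,L [-1.33 -4.25] n 29 rms 0.54
leg in heading -23.54 off0,L [-0.25  0.05] n 29 rms 0.85
```

View pics/t8.png

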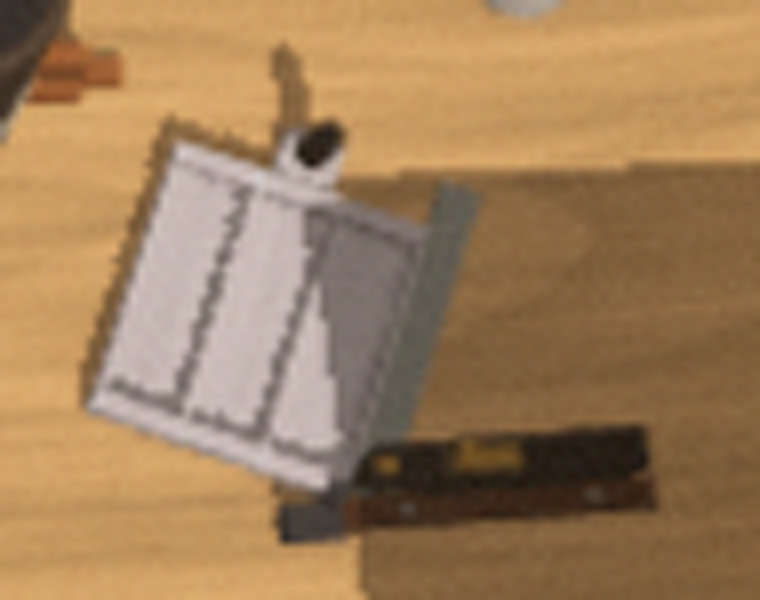

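```bash
python3 - <<'E'
from h import *
o=st(); go(o,[.441,-.280,.08],179.65)
E
```

```text
{'clock': 37.0, 'joint_pos': [21.0691, 14.1997, -23.6333, 0.2434, -51.8729, -21.1517], 'tool_pos': [0.5511, 0.0054, 0.1203], 'orientation': [167.9623, 89.6489, -11.9705], 'force': [-0.0902, 3.9576, -0.7949], 'opening': 0.0358}
turn [ 0.42 -0.34 -0.07] shift [ 3.998 28.522 11.064]
```

Emit:
{"op": "servo_tool", "data": {"deltas": [[[0.4,-0.3,0],[0,4,1.5],3.6],[[0.4,-0.3,0],[0,8,3.1],3.6],[[0.4,-0.3,0],[0,12,4.7],3.6],[[0.4,-0.3,0],[0,16,6.2],3.6],[[0.4,-0.3,0],[0,18,7],3.6]]}}

```text
clock: 37.5
tool_pos: [0.4795, -0.1771, 0.121]
orientation: [124.7, 89.9, -55.7]
force: [0.6, -0.1, -0.2]
opening: 0.0361
```

Emit:
{"op": "servo_tool", "data": {"deltas": [[[0,0,0],[1,4,1.5],3.6],[[0,0,0],[2,8,3],3.6],[[0,0,0],[3.5,10.3,3.8],3.6],[[0,0,0],[4,10.3,3.8],3.6],[[0,0,0],[4,10.3,3.8],3.6]]}}

```text
clock: 38.0
tool_pos: [0.4399, -0.2804, 0.0811]
orientation: [86.9, 89.9, -93.7]
force: [0.5, 0.6, -0.1]
opening: 0.036
```

```bash
python3 - <<'E'
from h import *
o=st(); go(o,[.4405,-.280,.0205],179.65)
E
```

```text
{'clock': 38.0, 'joint_pos': [-10.8896, 14.5667, -29.4583, 0.0909, -45.9667, 10.3037], 'tool_pos': [0.4399, -0.2804, 0.0811], 'orientation': [86.8721, 89.9341, -93.6507], 'force': [0.4969, 0.5996, -0.0851], 'opening': 0.036}
turn [-0.17  0.   -0.07] shift [ 6.055 -0.045 -0.063]
```

Emit:
{"op": "servo_tool", "data": {"deltas": [[[-0.2,0,0],[2,0,-0.1],3.2],[[-0.2,0,0],[4,0,-0.1],3.2],[[-0.2,0,0],[5.6,0,-0.1],3.2],[[-0.2,0,0],[6,0,-0.1],3.2],[[-0.2,0,0],[6,0,-0.1],3.2]]}}

```text
clock: 38.5
tool_pos: [0.4412, -0.2799, 0.0214]
orientation: [67.4, 89.9, -112.8]
force: [0.3, 0.4, 0.2]
opening: 0.0318
```

Emit:
{"op": "servo_tool", "data": {"deltas": [[[0,0,0],[0,0,0],2.5],[[0,0,0],[0,0,0],1.5],[[0,0,0],[0,0,0],1.5],[[0,0,0],[0,0,0],1.5]]}}

```text
clock: 38.9
tool_pos: [0.4418, -0.2799, 0.0224]
orientation: [125.1, 89.9, -55.2]
force: [-0.3, 3.4, 8.0]
opening: 0.02
```

```bash
python3 - <<'E'
from h import *
o=st(); go(o,[.4395,-.280,.0205],179.65)
E
```

```text
{'clock': 38.9, 'joint_pos': [-10.7806, 19.4913, -32.5966, 0.1158, -37.8396, 10.4464], 'tool_pos': [0.4418, -0.2799, 0.0224], 'orientation': [125.0533, 89.8985, -55.1895], 'force': [-0.2789, 3.3863, 7.9809], 'opening': 0.02}
turn [ 0.11 -0.06 -0.08] shift [0.186 0.016 0.233]
```

Emit:
{"op": "servo_tool", "data": {"deltas": [[[0,0,0],[-0.05,0,0.1],1.5],[[0,0,0],[-0.05,0,0.2],1.5],[[0,0,0],[-0.05,0,0.2],1.5]]}}

```text
clock: 39.2
tool_pos: [0.4408, -0.2799, 0.0232]
orientation: [150.5, 89.8, -29.7]
force: [4.0, 0.8, -1.6]
opening: 0.0195
```

Emit:
{"op": "servo_tool", "data": {"deltas": [[[0,0,0],[0,0,0.1],1.5],[[0,0,0],[0,0,0.2],1.5],[[0,0,0],[0,0,0.2],1.5]]}}

```text
clock: 39.5
tool_pos: [0.4406, -0.28, 0.0233]
orientation: [161.1, 89.6, -19.2]
force: [6.3, 1.8, -6.5]
opening: 0.0199
```

Emit:
{"op": "servo_tool", "data": {"deltas": [[[0,0,0],[0,0,0.1],1.5],[[0,0,0],[0,0,0.2],1.5],[[0,0,0],[0,0,0.2],1.5]]}}

```text
clock: 39.8
tool_pos: [0.4405, -0.28, 0.0234]
orientation: [165.3, 89.4, -14.9]
force: [8.4, 2.9, -7.8]
opening: 0.0196
```

Emit:
{"op": "servo_tool", "data": {"deltas": [[[0,0.3,0],[0.1,0,0.2],1.5],[[0,0.3,0],[0.15,0,0.35],1.5],[[0,0.3,0],[0.15,0,0.35],1.5],[[0,0.3,0],[0.15,0,0.35],1.5]]}}

```text
clock: 40.2
tool_pos: [0.4404, -0.2802, 0.0228]
orientation: [170.0, 88.8, -10.2]
force: [8.8, 3.8, -1.8]
opening: 0.0196
```

Emit:
{"op": "servo_tool", "data": {"deltas": [[[0,0,0],[0,-0.08,0.25],1.5],[[0,0,0],[0,-0.15,0.25],1.5],[[0,0,0],[0,-0.15,0.25],1.5]]}}

```text
clock: 40.5
tool_pos: [0.4403, -0.2795, 0.0233]
orientation: [168.1, 88.5, -12.0]
force: [7.8, -3.2, -5.5]
opening: 0.0197
```

Emit:
{"op": "servo_tool", "data": {"deltas": [[[0,0,0],[0,-0.08,0.25],1.5],[[0,0,0],[0,-0.15,0.25],1.5],[[0,0,0],[0,-0.15,0.25],1.5]]}}

```text
clock: 40.8
tool_pos: [0.4403, -0.279, 0.0238]
orientation: [166.5, 88.3, -13.5]
force: [8.1, -4.9, -6.5]
opening: 0.0193
```

```bash
python3 - <<'E'
from h import *
o=st(); go(o,[.4395,-.280,.0225],179.65)
E
```

```text
{'clock': 40.8, 'joint_pos': [-10.7031, 18.4847, -34.0501, 0.1452, -35.7538, 10.5107], 'tool_pos': [0.4403, -0.279, 0.0238], 'orientation': [166.5349, 88.2865, -13.5411], 'force': [8.1272, -4.9311, -6.5137], 'opening': 0.0193}
turn [ 0.27 -1.67 -0.4 ] shift [0.13  0.101 0.08 ]
```

Emit:
{"op": "servo_tool", "data": {"deltas": [[[0.2,-0.9,-0.2],[0.05,-0.05,0.2],1.5],[[0.2,-1.7,-0.3],[0.1,-0.1,0.2],1.5],[[0.2,-1.7,-0.3],[0.1,-0.15,0.2],1.5],[[0.2,-1.7,-0.3],[0.1,-0.15,0.2],1.5]]}}

```text
clock: 41.2
tool_pos: [0.4407, -0.279, 0.0236]
orientation: [130.0, 89.7, -50.2]
force: [5.4, -7.9, -4.9]
opening: 0.0195
```

Emit:
{"op": "servo_tool", "data": {"deltas": [[[0,-0.3,0],[0,-0.08,0.2],1.5],[[0,-0.3,0],[0,-0.15,0.2],1.5],[[0,-0.3,0],[0,-0.15,0.2],1.5]]}}

```text
clock: 41.5
tool_pos: [0.4408, -0.2789, 0.0239]
orientation: [103.8, 89.6, -76.3]
force: [6.4, -9.0, -8.0]
opening: 0.0198
```

```bash
python3 - <<'E'
from h import *
o=st(); go(o,[.4395,-.280,.0225],179.65)
E
```

```text
{'clock': 41.5, 'joint_pos': [-10.4905, 19.1639, -33.0091, 0.5322, -37.6825, 9.9035], 'tool_pos': [0.4408, -0.2789, 0.0239], 'orientation': [103.8179, 89.6435, -76.3483], 'force': [6.419, -8.9544, -7.9735], 'opening': 0.0198}
turn [ 0.18 -0.09 -0.35] shift [0.144 0.114 0.127]
```

Emit:
{"op": "servo_tool", "data": {"deltas": [[[0.2,0,0],[0.1,0,0.3],1.5],[[0.2,-0.4,0],[0.15,0,0.5],1.5],[[0.2,-0.6,0],[0.15,0,0.5],1.5],[[0.2,-0.6,0],[0.15,0,0.5],1.5]]}}

```text
clock: 41.9
tool_pos: [0.4405, -0.2796, 0.0236]
orientation: [83.1, 89.5, -97.2]
force: [12.2, -0.1, -4.6]
opening: 0.0194
```

Emit:
{"op": "servo_tool", "data": {"deltas": [[[0,-0.3,0],[0.1,0,0.3],1.5],[[0,-0.6,0],[0.15,0,0.5],1.5],[[0,-0.6,0],[0.15,0,0.5],1.5],[[0,-0.6,0],[0.15,0,0.5],1.5]]}}

```text
clock: 42.3
tool_pos: [0.4406, -0.2799, 0.0234]
orientation: [74.1, 89.4, -106.1]
force: [11.6, 4.7, -3.1]
opening: 0.0198
```

```bash
python3 - <<'E'
from h import *
o=st(); go(o,[.4395,-.280,.0225],179.65)
E
```

```text
{'clock': 42.3, 'joint_pos': [-10.4274, 19.2916, -33.0685, 0.9269, -37.7003, 9.4817], 'tool_pos': [0.4406, -0.2799, 0.0234], 'orientation': [74.0661, 89.4304, -106.1459], 'force': [11.5803, 4.6953, -3.1196], 'opening': 0.0198}
turn [ 0.14  0.16 -0.55] shift [0.089 0.012 0.107]
```

Emit:
{"op": "servo_tool", "data": {"deltas": [[[0,0,-0.4],[0,-0.1,0.25],1.5],[[0,0,-0.5],[0,-0.2,0.3],1.5],[[0,0,-0.5],[0,-0.2,0.3],1.5],[[0,0,-0.5],[0,-0.2,0.3],1.5]]}}

```text
clock: 42.7
tool_pos: [0.4406, -0.279, 0.024]
orientation: [131.0, 89.8, -49.2]
force: [8.4, -5.3, -6.5]
opening: 0.0198
```

Emit:
{"op": "servo_tool", "data": {"deltas": [[[0,0,0],[0,-0.1,0.2],1.5],[[0,0,0],[0,-0.2,0.25],1.5],[[0,0,0],[0,-0.2,0.25],1.5]]}}

```text
clock: 43.0
tool_pos: [0.4404, -0.2786, 0.0244]
orientation: [140.9, 89.5, -39.2]
force: [6.8, -10.5, -10.0]
opening: 0.0194
```

Emit:
{"op": "servo_tool", "data": {"deltas": [[[0,0,0],[0,0,0],1.7],[[0,0,0],[0,0,0],2.3],[[0,0,0],[-0.05,0,0],2.8],[[0,0,0],[-0.1,0,0],3.2],[[0,0,0],[-1.5,0,0],3.2]]}}

```text
clock: 43.5
tool_pos: [0.4386, -0.2781, 0.0383]
orientation: [123.2, 89.7, -56.9]
force: [0.7, -0.2, 0.0]
opening: 0.0316
```

Emit:
{"op": "servo_tool", "data": {"deltas": [[[0,0,0],[-4,0,0],3.2],[[0,0,0],[-8,0,0],3.2],[[0,0,0],[-9,-4,-2],3.2],[[0,0,0],[-9,-8,-5],3.2],[[0,0,0],[-9,-12,-9],3.2]]}}

```text
clock: 44.0
tool_pos: [0.524, -0.1612, 0.1294]
orientation: [138.2, 89.7, -42.0]
force: [1.5, -0.7, -0.4]
opening: 0.032
```

Emit:
{"op": "servo_tool", "data": {"deltas": [[[0,0,0],[0,-4.5,0],3.6],[[0,0,0],[0,-9,0],3.6],[[0,0,0],[0,-13,0],3.6],[[0,0,0],[0,-13,0],3.6]]}}

```text
clock: 44.4
tool_pos: [0.5243, -0.0275, 0.1292]
orientation: [141.0, 89.7, -39.0]
force: [-0.3, -0.3, 0.4]
opening: 0.036
```

```bash
cat > chk.py <<'E'
from ef import *
st()
s=snap('top','t9.png',(335,165,430,240),8)
fit(s,(451,-275),(450.5,-378),.034,w=2.5,name='stock in')
fit(s,(415.5,-290),(415.2,-390),.01,w=2,name='rail out')
fit(s,(462,-286),(573,-334.5),.012,name='blade R',w=2.5)
h=np.radians(-24); hx,hy=429.5,-247.7
L=lambda x,y:(hx+x*np.cos(h)-y*np.sin(h),hy+x*np.sin(h)+y*np.cos(h))
fit(s,L(2,127),L(138,127),.016,name='cradle outer',w=3)
fit(s,L(140,75),L(140,120),.016,name='far wall',w=3)
fit(s,L(0,30),L(0,120),.016,name='near wall',w=3)
fit(s,(435.7,264.1),(566,207),.022,name='leg in')
E
python3 chk.py
```

```text
{'clock': 44.4, 'joint_pos': [18.6358, 11.3488, -26.1686, 0.3521, -52.3064, -18.7972], 'tool_pos': [0.5243, -0.0275, 0.1292], 'orientation': [140.964, 89.6701, -38.9826], 'force': [-0.2656, -0.3354, 0.4399], 'opening': 0.036}
stock in heading -90.83 off0,L [1.66 0.67] n 31 rms 0.57
rail out heading -90.48 off0,L [ 0.2  -0.33] n 29 rms 0.32
blade R heading -25.24 off0,L [ 0.76 -2.7 ] n 30 rms 0.6
cradle outer heading -24.84 off0,L [-0.05 -2.04] n 31 rms 0.41
far wall heading 65.25 off0,L [-4.15 -4.74] n 34 rms 0.63
near wall heading 64.17 off0,L [-1.16 -4.04] n 32 rms 0.67
leg in heading -23.69 off0,L [-0.22 -0.28] n 25 rms 0.61
```

```bash
python3 - <<'E'
from ef import *
s=load('top'); t=snap('side'); print('side cam',ray(t,0,0)[0])
h=np.radians(-24.3); hx,hy=429.5,-247.7
L=lambda x,y:(hx+x*np.cos(h)-y*np.sin(h),hy+x*np.sin(h)+y*np.cos(h))
hs=np.radians(-24.2)
S=lambda x,y:(431+x*np.cos(hs)-y*np.sin(hs),267+x*np.sin(hs)+y*np.cos(hs))
for n,v in(('top',s),('side',t)):
    print(n)
    for w in (1.2,2): fit(v,S(15,14),S(148,14),.022,w=w,name='leg out')
    for w in (1.2,2): fit(v,S(15,0),S(148,0),.022,w=w,name='leg in')
    fit(v,(431.2,255),(430.5,122),.01,w=1.5,name='rail in'); fit(v,(417.2,265),(416.5,120),.01,w=1.5,name='rail out')
    fit(v,(429.7,-390),(429.6,-398),.01,w=1.5,name='jrail in'); fit(v,(415.8,-250),(415,-397),.01,w=1.5,name='jrail out')
    fit(v,L(25,-20),L(155,-20),.012,w=1.5,name='blade R'); fit(v,L(2,0),L(138,0),.016,w=1.5,name='cradle in')
    fit(v,L(2,127),L(138,127),.016,w=1.5,name='cradle out'); fit(v,L(2,127),L(138,127),.0,w=1.5,name='cradle out z0')
    fit(v,L(140,75),L(140,125),.016,w=1.5,name='far');fit(v,L(0,10),L(0,125),.016,w=1.5,name='near')
    fit(v,(449.9,-275),(449.5,-378),.034,w=1.5,name='stock in')
E
```

```text
side cam [0.30801598 1.32382656 0.73591145]
top
leg out heading -24.31 off0,L [1.89 1.64] n 27 rms 0.39
leg out heading -23.24 off0,L [1.02 3.25] n 30 rms 0.8
leg in heading -22.83 off0,L [-0.99  2.2 ] n 34 rms 0.95
leg in heading -23.26 off0,L [-0.86  1.33] n 27 rms 0.88
rail in heading -90.56 off0,L [1.69 1.09] n 33 rms 0.93
rail out heading -92.51 off0,L [ 1.63 -4.02] n 35 rms 0.99
jrail in heading -124.9 off0,L [ 4.08 -1.35] n 31 rms 0.55
jrail out heading -90.68 off0,L [ 0.59 -0.36] n 32 rms 0.36
blade R heading -24.97 off0,L [-0.08 -1.61] n 33 rms 0.58
cradle in heading -24.76 off0,L [-1.49 -2.59] n 28 rms 0.61
cradle out heading -24.86 off0,L [-0.13 -1.45] n 27 rms 0.28
cradle out z0 heading -25.22 off0,L [-0.98 -3.15] n 34 rms 0.51
far heading 65.61 off0,L [-3.62 -3.7 ] n 34 rms 0.37
near heading 64.78 off0,L [-0.99 -2.84] n 29 rms 0.53
stock in heading -91.07 off0,L [2.88 1.36] n 26 rms 0.38
side
leg out heading -24.29 off0,L [3.07 2.86] n 30 rms 0.34
leg out heading -24.37 off0,L [3.23 2.84] n 32 rms 0.48
leg in heading -24.37 off0,L [-0.84 -1.23] n 33 rms 0.64
leg in heading -24.37 off0,L [-0.84 -1.23] n 33 rms 0.64
rail in heading -90.87 off0,L [-0.22 -1.53] n 23 rms 0.17
rail out heading -91.84 off0,L [-0.21 -4.17] n 26 rms 0.2
jrail in heading -79.55 off0,L [0.51 2.09] n 37 rms 0.59
jrail out heading -90.46 off0,L [-2.02 -2.4 ] n 36 rms 0.88
blade R heading -25.53 off0,L [2.84 0.05] n 29 rms 2.0
cradle in heading -27.57 off0,L [ -2.4  -10.19] n 31 rms 3.42
cradle out heading -25.58 off0,L [ 2.03 -1.02] n 31 rms 0.53
cradle out z0 heading -25.21 off0,L [5.28 3.13] n 32 rms 1.26
far heading 77.7 off0,L [-7.48  3.15] n 33 rms 1.47
near heading 68.49 off0,L [-3.44  2.16] n 40 rms 7.43
stock in heading -90.57 off0,L [-0.12 -0.75] n 34 rms 0.81
```

```bash
python3 - <<'E'
from h import *
o=st(); go(o,[.4398,-.358,.10],179.5)
s=load('top')
c=[px(s,(u+.5)/6-.5+225,(v+.5)/6-.5+155,.002)[:2]*1000 for u,v in [(432,285),(622,285),(628,515),(435,518)]]; print(np.round(c,1),np.mean(c,0))
E
```

```text
{'clock': 44.5, 'joint_pos': [18.3453, 11.3703, -26.1685, 0.3649, -52.3229, -18.6174], 'tool_pos': [0.524, -0.0303, 0.1291], 'orientation': [134.0796, 89.6795, -45.9698], 'force': [0.1898, -0.3029, 0.727], 'opening': 0.0362}
turn [ 0.45 -0.22 -0.23] shift [ 3.005 32.765  8.408]
[[557.2  45.6]
 [546.5 -76.1]
 [398.9 -62.1]
 [407.7  59.2]] [477.57450647  -8.35358545]
```

Emit:
{"op": "servo_tool", "data": {"deltas": [[[0.4,-0.2,-0.2],[0,4,1],4],[[0.4,-0.2,-0.2],[0,8,2],4],[[0.4,-0.2,-0.2],[0,12,3],4],[[0.4,-0.2,-0.2],[0,16,4],4],[[0.4,-0.2,-0.2],[0,19,5],4]]}}

```text
clock: 45.0
tool_pos: [0.4723, -0.2233, 0.1296]
orientation: [76.8, 90.0, -103.8]
force: [0.1, 0.3, 0.2]
opening: 0.04
```

Emit:
{"op": "servo_tool", "data": {"deltas": [[[0,0,0],[1,4,1],4],[[0,0,0],[2,8,2],4],[[0,0,0],[3,12,3],4],[[0,0,0],[3,13.8,3.4],4],[[0,0,0],[3,13.8,3.4],4]]}}

```text
clock: 45.5
tool_pos: [0.4345, -0.364, 0.0989]
orientation: [6.1, 89.9, -174.7]
force: [-0.3, 0.1, 1.3]
opening: 0.04
```

```bash
python3 - <<'E'
from h import *
o=st(); go(o,[.4398,-.358,.0135],179.5)
E
```

```text
{'clock': 45.5, 'joint_pos': [-20.1433, 17.1787, -22.6212, 0.0643, -50.3043, 19.2418], 'tool_pos': [0.4345, -0.364, 0.0989], 'orientation': [6.1359, 89.8847, -174.7245], 'force': [-0.3008, 0.1155, 1.2828], 'opening': 0.04}
turn [-0.36  0.11 -0.01] shift [ 8.542 -0.613 -0.535]
```

Emit:
{"op": "servo_tool", "data": {"deltas": [[[-0.4,0,0],[2,-0.5,-0.54],4],[[-0.4,0,0],[5,-0.5,-0.54],4],[[-0.4,0,0],[8,-0.5,-0.54],4],[[-0.4,0,0],[8.45,-0.5,-0.54],4],[[-0.4,0,0],[8.45,-0.5,-0.54],4]]}}

```text
clock: 46.0
tool_pos: [0.4391, -0.3591, 0.0141]
orientation: [-4.8, 89.8, 174.7]
force: [0.8, 0.1, 1.2]
opening: 0.0398
```

Emit:
{"op": "servo_tool", "data": {"deltas": [[[0,0,0],[0,0,0],2.8],[[0,0,0],[0,0,0],1.5],[[0,0,0],[0,0,0],1.5],[[0,0,0],[0,0,0],1.5]]}}

```text
clock: 46.4
tool_pos: [0.44, -0.3594, 0.0154]
orientation: [17.9, 89.9, -162.6]
force: [-1.1, 1.0, 6.5]
opening: 0.0198
```

Emit:
{"op": "servo_tool", "data": {"deltas": [[[0,0,0],[0,0.2,-0.1],1.5],[[0,0,0],[-0.2,0.5,-0.2],1.5],[[0,0,0],[-1.5,0.8,-0.2],1.5],[[0,0,0],[-4,0.8,-0.2],1.5],[[0,0,0],[-7,0.8,-0.2],1.5]]}}

```text
clock: 46.9
tool_pos: [0.4406, -0.367, 0.0845]
orientation: [-11.4, 89.7, 168.1]
force: [0.9, -1.0, -4.2]
opening: 0.0198
```

```bash
python3 - <<'E'
from h import *
o=st(); go(o,[.505,-.024,.09],237.2);go(o,[.505,-.024,.09],179.6)
E
```

```text
{'clock': 46.9, 'joint_pos': [-20.2215, 18.8137, -22.4729, 0.0636, -49.0415, 19.6872], 'tool_pos': [0.4406, -0.367, 0.0845], 'orientation': [-11.4043, 89.6685, 168.1033], 'force': [0.8717, -0.9648, -4.2405], 'opening': 0.0198}
turn [-57.69   0.26   0.22] shift [ -0.547 -34.359  -6.138]
turn [-0.09  0.32  0.07] shift [ -0.547 -34.359  -6.138]
```

Emit:
{"op": "servo_tool", "data": {"deltas": [[[0,0,0],[-1,-3,-0.5],1.5],[[0,0,0],[-1,-7,-1.2],1.5],[[0,0,0],[-1,-11,-2],1.5],[[0,0,0],[-1,-15,-2.7],1.5],[[0,0,0],[-1,-18.5,-3.3],1.5]]}}

```text
clock: 47.4
tool_pos: [0.4749, -0.1808, 0.0942]
orientation: [-11.6, 89.6, 167.9]
force: [0.7, 0.1, -4.2]
opening: 0.0199
```

Emit:
{"op": "servo_tool", "data": {"deltas": [[[0,0,0],[0,-4,-0.7],1.5],[[-8,0,0],[0,-8,-1.4],1.5],[[-16,0,0],[0,-12,-2.1],1.5],[[-24,0,0],[0,-15,-2.7],1.5],[[-32,0,0],[0,-15.8,-2.8],1.5]]}}

```text
clock: 47.9
tool_pos: [0.505, -0.0205, 0.094]
orientation: [-45.5, 89.6, 166.5]
force: [-0.3, -0.2, -4.0]
opening: 0.0199
```

```bash
python3 - <<'E'
from h import *
o=st(); go(o,[.505,-.024,.09],237.2)
E
```

```text
{'clock': 47.9, 'joint_pos': [19.8131, 12.4198, -30.1367, -0.2834, -47.7631, 12.3505], 'tool_pos': [0.505, -0.0205, 0.094], 'orientation': [-45.4786, 89.618, 166.4939], 'force': [-0.3309, -0.2074, -3.9876], 'opening': 0.0199}
turn [-25.23   0.2    0.33] shift [0.404 0.304 0.182]
```

Emit:
{"op": "servo_tool", "data": {"deltas": [[[-8,0.2,0.3],[0,0.3,0.2],1.5],[[-16,0.2,0.3],[0,0.3,0.2],1.5],[[-25.2,0.2,0.3],[2,0.3,0.2],1.5],[[-25.2,0.2,0.3],[5,0.3,0.2],1.5],[[-25.2,0.2,0.3],[6.5,0.3,0.2],1.5]]}}

```text
clock: 48.4
tool_pos: [0.5029, -0.0244, 0.0269]
orientation: [-54.1, 89.8, -177.0]
force: [0.5, -0.5, -5.2]
opening: 0.0195
```

Emit:
{"op": "servo_tool", "data": {"deltas": [[[0,0,0],[0.3,0,0],1.5],[[0,0,0],[0.6,0,0],1.5],[[0,0,0],[0.8,0,0],1.5],[[0,0,0],[0.9,0,0],1.5],[[0,0,0],[0.9,0,0],1.5]]}}

```text
clock: 48.9
tool_pos: [0.5033, -0.0243, 0.0184]
orientation: [-60.8, 89.9, 176.4]
force: [-0.5, -0.3, -4.1]
opening: 0.0192
```

```bash
python3 - <<'E'
from h import *
o=st(); go(o,[.505,-.024,.0174],237.2)
E
```

```text
{'clock': 48.9, 'joint_pos': [19.5623, 18.5324, -34.9424, -0.0856, -36.6448, 37.6758], 'tool_pos': [0.5033, -0.0243, 0.0184], 'orientation': [-60.7605, 89.87, 176.4088], 'force': [-0.4894, -0.2805, -4.0747], 'opening': 0.0192}
turn [-0.03  0.06  0.11] shift [ 0.104  0.123 -0.12 ]
```

Emit:
{"op": "servo_tool", "data": {"deltas": [[[0,0,0],[0.1,0,0],1.5],[[0,0,0],[0.13,0,0],1.5],[[0,0,0],[0.13,0,0],2.4],[[0,0,0],[0.05,0,0],3],[[0,0,0],[0,0,0],3.6]]}}

```text
clock: 49.4
tool_pos: [0.5037, -0.0242, 0.0189]
orientation: [-69.6, 89.9, 167.6]
force: [-0.8, -0.3, 0.3]
opening: 0.0326
```

Emit:
{"op": "servo_tool", "data": {"deltas": [[[0,0,0],[-3,0,0],3.6],[[0,0,0],[-6,0,0],3.6],[[0,0,0],[-10,0,0],3.6],[[0,0,0],[-11,0,0],3],[[0,0,0],[-11,0,0],3]]}}

```text
clock: 49.9
tool_pos: [0.5053, -0.0239, 0.1312]
orientation: [149.9, 89.8, 27.1]
force: [0.2, 0.5, -0.6]
opening: 0.0308
```

```bash
python3 - <<'E'
from h import *
o=st()
s=snap('top','t10.png',(235,130,400,250),4.8)
E
```

```text
{'clock': 49.9, 'joint_pos': [19.5548, 9.5198, -28.0697, -0.0351, -52.2014, 37.6629], 'tool_pos': [0.5053, -0.0239, 0.1312], 'orientation': [149.9104, 89.7891, 27.1066], 'force': [0.2183, 0.4774, -0.5759], 'opening': 0.0308}
```

View pics/t10.png

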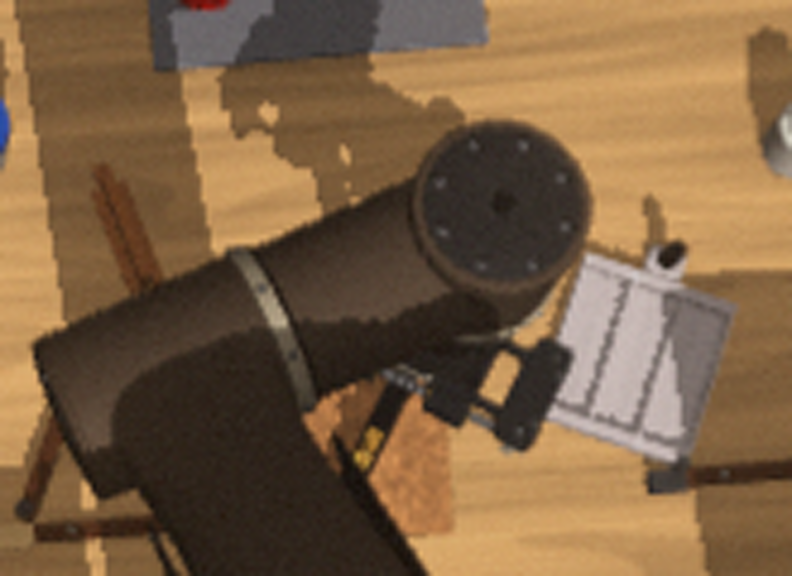

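```bash
python3 - <<'E'
from h import *
o=ctrl.get_obs(); go(o,[.40,-.44,.18])
E
```

```text
turn None shift [-5.098 13.788 40.592]
```

Emit:
{"op": "servo_tool", "data": {"deltas": [[[0,0,0],[-0.7,1.5,4.5],3],[[0,0,0],[-1.4,3,9],3],[[0,0,0],[-2,4.6,13.5],3],[[0,0,0],[-2.6,6,18],3],[[0,0,0],[-2.6,7.2,21.5],3]]}}

```text
clock: 50.45
tool_pos: [0.4468, -0.2457, 0.1545]
orientation: [-121.7, 89.9, 115.5]
force: [1.3, -0.5, 0.0]
opening: 0.0304
```

Emit:
{"op": "servo_tool", "data": {"deltas": [[[0,0,0],[-0.7,1.5,4.5],3],[[0,0,0],[-1.4,3,9],3],[[0,0,0],[-2,4.6,13.5],3],[[0,0,0],[-2.6,6,18],3],[[0,0,0],[-2.6,6.5,19],3]]}}

```text
clock: 50.95
tool_pos: [0.3965, -0.4441, 0.1788]
orientation: [-93.2, 89.8, 143.8]
force: [0.3, 0.6, -0.5]
opening: 0.03
```

```bash
python3 - <<'E'
from h import *
o=st()
s=snap('top'); t=snap('side')
im=s['image']; hsv=cv2.cvtColor(im,cv2.COLOR_RGB2HSV)
for q in [(.650,-.105,.02),(.66,.175,.02)]:
    u,v=proj(s,q).astype(int); print('leg px',u,v,hsv[v-2:v+3,u].tolist())
m=((hsv[:,:,0]<12)&(hsv[:,:,1]>110)&(hsv[:,:,2]>60)).astype(np.uint8)
n,lab,stt,cen=cv2.connectedComponentsWithStats(m)
for i in range(1,n):
    if stt[i,4]>25: 
        ys,xs=np.where(lab==i); print(stt[i],cen[i].round(1),(px(s,*cen[i],.015)*1000).round(0))
a=cv2.resize(im[140:190,245:345][:,:,::-1],None,fx=8,fy=8,interpolation=cv2.INTER_LANCZOS4)
u,v=proj(t,(.66,.03,.0)).astype(int); print(u,v)
cv2.imwrite('pics/t11.png',a)
E
```

```text
{'clock': 50.95, 'joint_pos': [-29.4631, 15.2356, -13.4253, -0.0254, -61.527, 86.4253], 'tool_pos': [0.3965, -0.4441, 0.1788], 'orientation': [-93.1884, 89.8107, 143.7616], 'force': [0.2949, 0.6134, -0.5463], 'opening': 0.03}
leg px 333 174 [[13, 171, 140], [12, 167, 122], [12, 173, 133], [12, 170, 147], [13, 172, 144]]
leg px 260 178 [[13, 172, 163], [12, 176, 129], [12, 169, 124], [12, 172, 120], [12, 178, 145]]
[439  98  22  21 355] [449.7 107.6] [ 891. -614.   15.]
[270 116  16  16 210] [277.4 123.7] [881.  90.  15.]
[244 205   9  21  45] [247.6 215.3] [520. 237.  15.]
[107 207  48  43 322] [126.1 234. ] [488. 700.  15.]
250 182
```

View pics/t11.png

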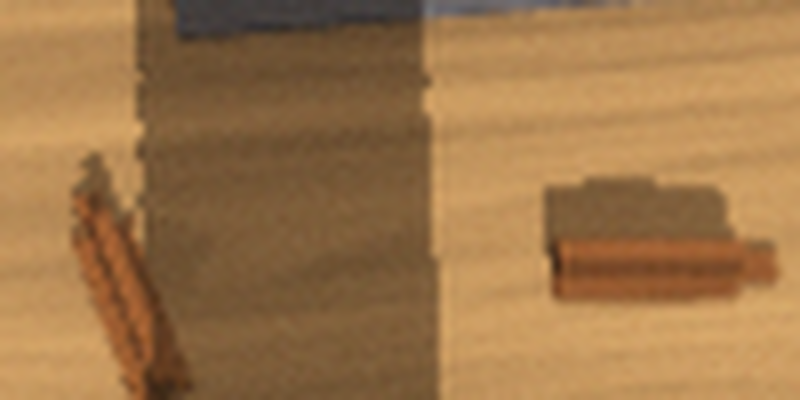

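```bash
cat > leg.py <<'E'
from ef import *
from scipy.optimize import minimize
def geom(p):
    x,y,h=p; c,s=np.cos(h),np.sin(h)
    W=lambda a,b,z:np.array([x+a*c-b*s,y+a*s+b*c,z])/1000
    def box(x0,x1,y0,y1,z0,z1): return [W(a,b,z) for a in(x0,x1) for b in(y0,y1) for z in(z0,z1)]
    return box(-45,45,-15,15,0,8),box(-45,45,-5,5,8,38),box(45,65,-7,7,0,8)
def mask(s,p,k=4):
    m=np.zeros((384*k,512*k),np.uint8)
    for b in geom(p):
        q=np.array([(proj(s,w)+.5)*k-.5 for w in b]); cv2.fillConvexPoly(m,cv2.convexHull(np.round(q*16).astype(np.int32)),255,shift=4)
    return cv2.resize(m,(512,384),interpolation=cv2.INTER_AREA)/255.
def prob(s):
    im=s['image'].astype(np.float32); h=cv2.cvtColor(s['image'],cv2.COLOR_RGB2HSV).astype(float)
    sat=h[:,:,1]; hue=h[:,:,0]
    return np.clip((sat-142)/20,0,1)*(hue<15.5)
def pose(p0,views=('top','side'),S=None):
    V=[S[v] for v in views]; P=[prob(v) for v in V]; R=[]
    for v,pr in zip(V,P):
        u,w=proj(v,[p0[0]/1000,p0[1]/1000,.015]).astype(int); R.append((slice(max(w-26,0),w+26),slice(max(u-26,0),u+26)))
    def cost(p): return sum(((mask(v,p)[r]-pr[r])**2).sum() for v,pr,r in zip(V,P,R))
    best=None
    for dh in (-8,0,8):
        x0=np.array([p0[0],p0[1],np.radians(p0[2]+dh)])
        r=minimize(cost,x0,method='Nelder-Mead',options=dict(initial_simplex=x0+np.array([[0,0,0],[8,0,0],[0,8,0],[0,0,.12]]),maxiter=200,xatol=.05,fatol=.05))
        if best is None or r.fun<best.fun: best=r
    f=best.x.copy(); f[2]+=np.pi; print('pose',best.x[:2].round(1),np.degrees(best.x[2]).round(1),'cost',round(best.fun,1),'flipped cost',round(cost(f),1)); return best.x
E
python3 - <<'E'
from leg import *
S={n:load(n) for n in('top','side')}
h=cv2.cvtColor(S['top']['image'],cv2.COLOR_RGB2HSV)
print('wood',h[160,310].tolist(),h[165,275].tolist(),h[160,250].tolist())
for p in [(650,-78,-93),(660,175,17)]:
    pose(p,('top',),S); pose(p,('side',),S); pose(p,('top','side'),S)
E
```

```text
wood [17, 133, 200] [15, 138, 124] [16, 135, 187]
pose [662.6 -77. ] -94.4 cost 3.5 flipped cost 37.4
pose [660.5 -76.5] -91.9 cost 49.4 flipped cost 59.2
pose [662.1 -77.9] -92.7 cost 58.3 flipped cost 100.5
pose [662.1 174.5] 15.8 cost 11.4 flipped cost 38.9
pose [657.7 174.1] 15.4 cost 61.6 flipped cost 88.0
pose [660.9 174.5] 15.7 cost 79.7 flipped cost 127.7
```

```bash
python3 - <<'E'
from h import *
o=ctrl.get_obs(); go(o,[.6625,-.0772,.12],176)
E
```

```text
turn [60.95  0.09  0.26] shift [  5.836   2.396 -45.041]
```

Emit:
{"op": "servo_tool", "data": {"deltas": [[[0,0,0],[0,0.2,-4.5],3],[[0,0,0],[0,0.4,-9],3],[[0,0,0],[0,0.7,-13.5],3],[[0,0,0],[0,1,-18],3],[[0,0,0],[0,1.2,-22.5],3]]}}

```text
clock: 51.55
tool_pos: [0.5301, -0.2566, 0.1772]
orientation: [-95.4, 89.7, 141.6]
force: [1.3, -0.4, -0.9]
opening: 0.0303
```

Emit:
{"op": "servo_tool", "data": {"deltas": [[[8,0,0],[1,0.2,-4.5],3],[[16,0,0],[2,0.4,-9],3],[[24,0,0],[3,0.7,-13.5],3],[[32,0,0],[4,1,-18],3],[[40,0,0],[5,1.2,-22.3],3]]}}

```text
clock: 52.05
tool_pos: [0.6613, -0.0725, 0.1257]
orientation: [-47.5, 89.6, 149.3]
force: [0.2, -1.0, 0.0]
opening: 0.0299
```

```bash
python3 - <<'E'
from h import *
o=st(); go(o,[.6625,-.0772,.016],176)
E
```

```text
{'clock': 52.05, 'joint_pos': [10.3354, 24.1004, -7.5581, -0.3293, -58.6647, 6.6184], 'tool_pos': [0.6613, -0.0725, 0.1257], 'orientation': [-47.5221, 89.5719, 149.2595], 'force': [0.225, -0.9633, 0.0354], 'opening': 0.0299}
turn [20.78  0.34  0.26] shift [10.964  0.548 -0.035]
```

Emit:
{"op": "servo_tool", "data": {"deltas": [[[8,0.3,0.2],[1,0.3,0],3],[[16,0.3,0.2],[3,0.5,0],3],[[20.8,0.3,0.2],[5,0.5,0],3],[[20.8,0.3,0.2],[6.5,0.5,0],3],[[20.8,0.3,0.2],[6.5,0.5,0],3]]}}

```text
clock: 52.55
tool_pos: [0.66, -0.0761, 0.0575]
orientation: [-2.4, 89.6, 173.7]
force: [1.1, -0.0, 0.4]
opening: 0.0301
```

```bash
python3 - <<'E'
from leg import *
o=st(); go(o,[.6625,-.0772,.016],176)
S={n:snap(n) for n in('top','side')}
pose((662,-77,-93),('side',),S); pose((662,174,16),('top',),S)
E
```

```text
{'clock': 52.55, 'joint_pos': [10.1404, 27.8513, -11.6385, -0.1288, -50.8496, -13.8934], 'tool_pos': [0.66, -0.0761, 0.0575], 'orientation': [-2.4232, 89.6462, 173.7423], 'force': [1.0591, -0.0072, 0.3674], 'opening': 0.0301}
turn [0.17 0.35 0.01] shift [ 4.151  0.092 -0.279]
pose [660.2 -76.8] -91.5 cost 40.1 flipped cost 49.9
pose [661.  174.3] 15.9 cost 11.7 flipped cost 38.5
```

Emit:
{"op": "servo_tool", "data": {"deltas": [[[0.2,0.3,0],[1,0.1,-0.25],3],[[0.2,0.3,0],[3,0.1,-0.25],3],[[0.2,0.3,0],[3.9,0.1,-0.25],3],[[0.2,0.3,0],[4,0.1,-0.25],3],[[0.2,0.3,0],[4,0.1,-0.25],2]]}}

```text
clock: 53.15
tool_pos: [0.6648, -0.0779, 0.0208]
orientation: [-174.9, 89.8, 1.1]
force: [-0.3, 0.6, -1.1]
opening: 0.0259
```

Emit:
{"op": "servo_tool", "data": {"deltas": [[[0,0,0],[0,0,0],0.5],[[0,0,0],[0,0,0],0.5],[[0,0,0],[0,0,0],0.5],[[0,0,0],[0,0,0],0.5]]}}

```text
clock: 53.55
tool_pos: [0.6652, -0.0779, 0.0215]
orientation: [-175.3, 89.7, 0.7]
force: [-0.8, 0.3, 4.1]
opening: 0.0094
```

Emit:
{"op": "servo_tool", "data": {"deltas": [[[0,0,0],[-1,0,0],0.5],[[0,0,0],[-3,0,0],0.5],[[0,0,0],[-6,0,0],0.5],[[0,0,0],[-8,0,0],0.5],[[0,0,0],[-8,0,0],0.5]]}}

```text
clock: 54.05
tool_pos: [0.667, -0.0778, 0.106]
orientation: [-174.4, 89.4, 1.6]
force: [0.9, 0.5, 0.1]
opening: 0.0097
```

```bash
python3 - <<'E'
from h import *
o=st(); go(o,[.5278,-.178,.10],65.2)
E
```

```text
{'clock': 54.05, 'joint_pos': [10.0, 25.0899, -9.0196, 0.1142, -55.2539, -14.0662], 'tool_pos': [0.667, -0.0778, 0.106], 'orientation': [-174.3866, 89.3565, 1.6118], 'force': [0.9227, 0.4979, 0.0964], 'opening': 0.0097}
turn [-69.2   -0.6   -0.33] shift [ 0.436 10.97  13.193]
```

Emit:
{"op": "servo_tool", "data": {"deltas": [[[-8,0,0],[0,2.2,2.6],0.5],[[-16,0,0],[0,4.4,5.3],0.5],[[-24,0,0],[0,6.6,7.9],0.5],[[-32,0,0],[0,8.8,10.6],0.5],[[-40,0,0],[0,11,13.2],0.5]]}}

```text
clock: 54.55
tool_pos: [0.526, -0.1789, 0.1043]
orientation: [146.2, 89.4, 2.5]
force: [0.5, -0.4, 0.0]
opening: 0.0093
```

```bash
python3 - <<'E'
from h import *
o=st(); go(o,[.5278,-.178,.06],65.2)
E
```

```text
{'clock': 54.55, 'joint_pos': [1.4023, 15.5041, -24.2059, -0.0161, -49.6709, 34.9417], 'tool_pos': [0.526, -0.1789, 0.1043], 'orientation': [146.2028, 89.3808, 2.5365], 'force': [0.4693, -0.366, 0.0023], 'opening': 0.0093}
turn [-28.87  -0.42  -0.47] shift [ 4.427  0.005 -0.155]
```

Before lowering, I'll check the held leg and the cradle with the mask fit and edges.

Emit:
{"op": "servo_tool", "data": {"deltas": [[[-8,-0.4,0],[0.5,0,-0.15],0.5],[[-16,-0.4,0],[1,0,-0.15],0.5],[[-24,-0.4,-0.4],[2,0,-0.15],0.5],[[-28.9,-0.4,-0.4],[4,0,-0.15],0.5],[[-28.9,-0.4,-0.4],[4.4,0,-0.15],0.5]]}}

```text
clock: 55.05
tool_pos: [0.5261, -0.1779, 0.0585]
orientation: [-64.8, 89.9, -179.6]
force: [-0.5, 0.1, -1.8]
opening: 0.0095
```

```bash
python3 - <<'E'
from leg import *
o=st(); go(o,[.5278,-.178,.0275],65.2)
s=snap('top'); t=snap('side','s12.png',(245,130,335,200),8)
h=np.radians(-24.8); hx,hy=429.5,-247.7
L=lambda x,y:(hx+x*np.cos(h)-y*np.sin(h),hy+x*np.sin(h)+y*np.cos(h))
fit(t,L(2,127),L(138,127),.016,w=2,name='cradle out side')
fit(s,L(2,127),L(138,127),.016,w=2,name='cradle out')
fit(s,L(2,0),L(138,0),.016,w=2,name='cradle in')
fit(s,L(0,10),L(0,125),.016,w=2,name='near')
fit(s,L(140,5),L(140,45),.016,w=2,name='far')
E
```

```text
{'clock': 55.05, 'joint_pos': [1.524, 19.1259, -26.3744, -0.0033, -44.6227, 63.7368], 'tool_pos': [0.5261, -0.1779, 0.0585], 'orientation': [-64.8176, 89.8769, -179.5591], 'force': [-0.5382, 0.0996, -1.7706], 'opening': 0.0095}
turn [0.06 0.05 0.11] shift [ 3.098  0.162 -0.059]
cradle out side heading -27.18 off0,L [ 1.94 -3.71] n 29 rms 1.11
cradle out heading -20.98 off0,L [-4.73  4.37] n 37 rms 2.71
cradle in heading -23.68 off0,L [1.13 3.78] n 39 rms 3.69
near heading 62.21 off0,L [-0.21 -6.22] n 33 rms 1.03
far heading 79.02 off0,L [-1.28  8.56] n 31 rms 0.55
```

View pics/s12.png

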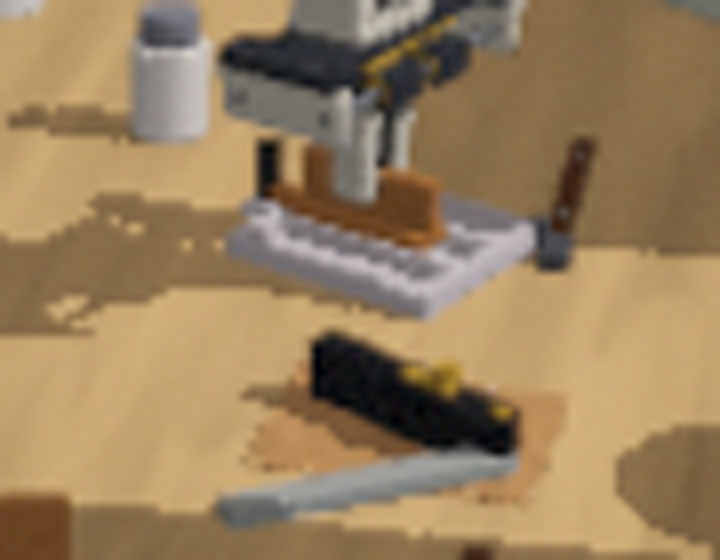

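Emit:
{"op": "servo_tool", "data": {"deltas": [[[0,0,0],[1,0.15,-0.06],0.5],[[0,0,0],[2,0.15,-0.06],0.5],[[0,0,0],[2.5,0.15,-0.06],0.5],[[0,0,0],[2.9,0.15,-0.06],0.5],[[0,0,0],[2.9,0.15,-0.06],0.5]]}}

```text
clock: 55.65
tool_pos: [0.5282, -0.1781, 0.03]
orientation: [-51.1, 89.9, -166.0]
force: [0.0, -0.6, -1.1]
opening: 0.0097
```

```bash
python3 - <<'E'
from h import *
o=st(); go(o,[.5278,-.178,.0275],65.2)
E
```

```text
{'clock': 55.65, 'joint_pos': [1.5127, 21.5085, -27.6108, 0.0401, -40.9995, 63.5133], 'tool_pos': [0.5282, -0.1781, 0.03], 'orientation': [-51.0506, 89.8783, -165.9942], 'force': [0.0477, -0.5523, -1.0628], 'opening': 0.0097}
turn [-0.14  0.08  0.09] shift [ 0.254 -0.039  0.008]
```

Emit:
{"op": "servo_tool", "data": {"deltas": [[[0,0,0],[0.15,0,0],0.5],[[0,0,0],[0.22,0,0],0.5],[[0,0,0],[0.22,0,0],1.2],[[0,0,0],[0.15,0,0],1.8],[[0,0,0],[0.1,0,0],2]]}}

```text
clock: 56.15
tool_pos: [0.5284, -0.1781, 0.0293]
orientation: [-45.4, 89.9, -160.4]
force: [0.6, 0.3, -0.4]
opening: 0.0185
```

Emit:
{"op": "servo_tool", "data": {"deltas": [[[0,0,0],[-2,0,0],2],[[0,0,0],[-5,0,0],2],[[0,0,0],[-8,0,0],3],[[0,0,0],[-9,0,0],3],[[0,0,0],[-9,0,0],3]]}}

```text
clock: 56.65
tool_pos: [0.5297, -0.1781, 0.1213]
orientation: [100.0, 89.9, -14.9]
force: [-0.1, 0.1, -0.1]
opening: 0.0297
```

```bash
python3 - <<'E'
from leg import *
o=st(); go(o,[.6612,.1744,.12],105.8)
S={n:snap(n) for n in('top','side')}
pose((661,174,16),('top',),S); pose((661,174,16),('side',),S)
E
```

```text
{'clock': 56.65, 'joint_pos': [1.52, 14.9329, -22.3655, 0.0504, -52.5662, 63.523], 'tool_pos': [0.5297, -0.1781, 0.1213], 'orientation': [99.988, 89.8588, -14.9384], 'force': [-0.1392, 0.1333, -0.1498], 'opening': 0.0297}
turn [-4.073e+01  3.000e-02 -1.400e-01] shift [  0.134  -2.932 -37.505]
pose [661. 174.] 16.0 cost 13.9 flipped cost 38.9
pose [657.2 175. ] 14.4 cost 22.8 flipped cost 53.7
```

Emit:
{"op": "servo_tool", "data": {"deltas": [[[0,0,0],[0,-0.3,-4.5],3],[[0,0,0],[0,-0.7,-9],3],[[0,0,0],[0,-1,-13.5],3],[[0,0,0],[0,-1.4,-18],3],[[0,0,0],[0,-1.6,-20.5],3]]}}

```text
clock: 57.25
tool_pos: [0.6001, 0.0174, 0.1166]
orientation: [-54.9, 89.8, -169.8]
force: [-0.3, -0.5, -0.3]
opening: 0.0304
```

Emit:
{"op": "servo_tool", "data": {"deltas": [[[-8,0,0],[0,-0.3,-4.5],3],[[-16,0,0],[0,-0.6,-9],3],[[-24,0,0],[0,-1,-13.5],3],[[-32,0,0],[0,-1.3,-17],3],[[-40,0,0],[0,-1.3,-17],3]]}}

```text
clock: 57.75
tool_pos: [0.6602, 0.1809, 0.1133]
orientation: [-88.3, 89.6, -162.7]
force: [-0.2, -0.3, -0.0]
opening: 0.0301
```

```bash
python3 - <<'E'
from leg import *
o=st(); go(o,[.6608,.1744,.020],105.8)
t=snap('side'); S=dict(side=t); pose((661,174,16),('side',),S)
E
```

```text
{'clock': 57.75, 'joint_pos': [31.5442, 26.359, -5.7193, -0.1113, -58.2953, 74.1723], 'tool_pos': [0.6602, 0.1809, 0.1133], 'orientation': [-88.3315, 89.6146, -162.6738], 'force': [-0.1688, -0.325, -0.0056], 'opening': 0.0301}
turn [-0.14  0.01  0.39] shift [ 9.33  -0.052  0.644]
pose [656.5 177.9] 12.7 cost 31.8 flipped cost 60.9
```

Emit:
{"op": "servo_tool", "data": {"deltas": [[[0,0,0.4],[1,0,0.6],3],[[0,0,0.4],[4,0,0.6],3],[[0,0,0.4],[7,0,0.6],3],[[0,0,0.4],[9,0,0.6],3],[[0,0,0.4],[9.1,0,0.6],3]]}}

```text
clock: 58.3
tool_pos: [0.6571, 0.1711, 0.0175]
orientation: [-80.0, 89.5, -154.1]
force: [-0.6, 0.5, -0.3]
opening: 0.0296
```

Emit:
{"op": "servo_tool", "data": {"deltas": [[[0,0,0],[0,0,0],2],[[0,0,0],[0,0,0],0.5],[[0,0,0],[0,0,0],0.5],[[0,0,0],[0,0,0],0.5],[[0,0,0],[0,0,0],0.5]]}}

```text
clock: 58.8
tool_pos: [0.6575, 0.1713, 0.0185]
orientation: [-80.2, 89.6, -154.3]
force: [-1.5, 0.7, 1.9]
opening: 0.0099
```

Emit:
{"op": "servo_tool", "data": {"deltas": [[[0,0,0],[-1,0,0],0.5],[[0,0,0],[-3,0,0],0.5],[[0,0,0],[-6,0,0],0.5],[[0,0,0],[-8.5,0,0],0.5],[[0,0,0],[-8.5,0,0],0.5]]}}

```text
clock: 59.3
tool_pos: [0.6607, 0.1727, 0.109]
orientation: [45.7, 90.0, -28.3]
force: [0.0, 0.1, 0.2]
opening: 0.0097
```

```bash
python3 - <<'E'
from h import *
o=st(); go(o,[.4934,-.2525,.10],65.2)
E
```

```text
{'clock': 59.3, 'joint_pos': [30.9746, 26.2161, -6.648, 0.0346, -57.1186, 74.9267], 'tool_pos': [0.6607, 0.1727, 0.109], 'orientation': [45.7415, 89.9663, -28.3383], 'force': [0.0139, 0.1324, 0.1568], 'opening': 0.0097}
turn [ 4.072e+01  1.000e-02 -3.000e-02] shift [  0.903 -27.751  36.297]
```

Emit:
{"op": "servo_tool", "data": {"deltas": [[[0,0,0],[0,-3,3.9],0.5],[[0,0,0],[0,-6,7.8],0.5],[[0,0,0],[0,-9,11.7],0.5],[[0,0,0],[0,-12,15.6],0.5],[[0,0,0],[0,-15,19.5],0.5]]}}

```text
clock: 59.8
tool_pos: [0.5688, -0.0575, 0.1095]
orientation: [68.0, 89.9, -6.1]
force: [0.5, -1.3, -1.5]
opening: 0.0098
```

Emit:
{"op": "servo_tool", "data": {"deltas": [[[8,0,0],[0,-3,3.9],0.5],[[16,0,0],[0,-6,7.8],0.5],[[24,0,0],[0,-9,11.7],0.5],[[32,0,0],[0,-12,15.6],0.5],[[40.7,0,0],[0,-12.7,16.7],0.5]]}}

```text
clock: 60.3
tool_pos: [0.4902, -0.2561, 0.1097]
orientation: [103.7, 90.0, -11.5]
force: [1.0, 1.2, -0.1]
opening: 0.0099
```

```bash
python3 - <<'E'
from h import *
o=st(); go(o,[.4903,-.251,.055],65.2)
E
```

```text
{'clock': 60.3, 'joint_pos': [-7.2921, 15.2274, -23.7325, 0.0037, -51.0013, 72.113], 'tool_pos': [0.4902, -0.2561, 0.1097], 'orientation': [103.6922, 89.9612, -11.4845], 'force': [1.0486, 1.1645, -0.1397], 'opening': 0.0099}
turn [-0.38 -0.01 -0.04] shift [ 5.475 -0.214 -0.465]
```

Emit:
{"op": "servo_tool", "data": {"deltas": [[[-0.4,0,0],[1,-0.2,-0.45],0.5],[[-0.4,0,0],[3,-0.2,-0.45],0.5],[[-0.4,0,0],[5,-0.2,-0.45],0.5],[[-0.4,0,0],[5.5,-0.2,-0.45],0.5],[[-0.4,0,0],[5.5,-0.2,-0.45],0.5]]}}

```text
clock: 60.8
tool_pos: [0.4899, -0.2505, 0.054]
orientation: [-72.7, 89.9, 172.7]
force: [-0.4, -0.1, 0.3]
opening: 0.0096
```

```bash
python3 - <<'E'
from h import *
o=st(); go(o,[.4903,-.251,.0245],65.2)
snap('side','s13.png',(255,130,325,185),10)
E
```

```text
{'clock': 60.8, 'joint_pos': [-6.6766, 19.0406, -27.3119, -0.0012, -43.7269, 72.0368], 'tool_pos': [0.4899, -0.2505, 0.054], 'orientation': [-72.6538, 89.9206, 172.7055], 'force': [-0.4032, -0.0504, 0.2738], 'opening': 0.0096}
turn [0.16 0.02 0.08] shift [2.948 0.061 0.033]
```

View pics/s13.png

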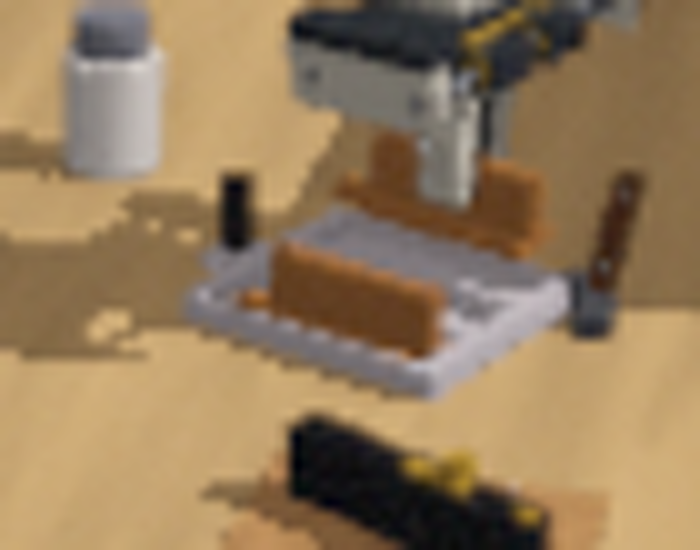

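Emit:
{"op": "servo_tool", "data": {"deltas": [[[0.2,0,0],[1,0.05,0],0.5],[[0.2,0,0],[1.7,0.05,0],0.5],[[0.2,0,0],[2.2,0.05,0],0.5],[[0.2,0,0],[2.5,0.05,0],0.5],[[0.2,0,0],[2.6,0.05,0],0.5]]}}

```text
clock: 61.35
tool_pos: [0.4908, -0.2509, 0.0284]
orientation: [-50.0, 90.0, -164.8]
force: [0.2, 0.4, -1.2]
opening: 0.0098
```

```bash
python3 - <<'E'
from h import *
o=st(); go(o,[.4903,-.251,.0245],65.2)
E
```

```text
{'clock': 61.35, 'joint_pos': [-6.7041, 21.1394, -28.5451, 0.0175, -40.3437, 71.8397], 'tool_pos': [0.4908, -0.2509, 0.0284], 'orientation': [-49.9842, 89.9696, -164.8353], 'force': [0.1891, 0.4222, -1.2375], 'opening': 0.0098}
turn [-0.05  0.02  0.02] shift [ 0.392 -0.044  0.032]
```

Emit:
{"op": "servo_tool", "data": {"deltas": [[[0,0,0],[0.2,0,0],0.5],[[0,0,0],[0.32,0,0],0.5],[[0,0,0],[0.32,0,0],1.2],[[0,0,0],[0.25,0,0],1.8],[[0,0,0],[0.2,0,0],2]]}}

```text
clock: 61.85
tool_pos: [0.491, -0.251, 0.0267]
orientation: [-5.5, 90.0, -120.4]
force: [0.5, 0.4, 0.2]
opening: 0.0188
```

Emit:
{"op": "servo_tool", "data": {"deltas": [[[0,0,0],[-2,0,0],2],[[0,0,0],[-5,0,0],2],[[0,0,0],[-9,0,0],2],[[0,0,0],[-12,0,0],2],[[0,0,0],[-14,0,0],2]]}}

```text
clock: 62.35
tool_pos: [0.4919, -0.2512, 0.1697]
orientation: [96.9, 89.8, -18.0]
force: [-0.1, -0.4, -1.0]
opening: 0.0199
```

Emit:
{"op": "servo_tool", "data": {"deltas": [[[0,0,0],[0,1,4.5],2],[[0,0,0],[0,2,9],2],[[0,0,0],[0,3,13.5],2],[[0,0,0],[0,4,18],2],[[0,0,0],[0,5,21],2]]}}

```text
clock: 62.85
tool_pos: [0.4479, -0.4652, 0.1699]
orientation: [93.6, 89.8, -21.3]
force: [0.3, 0.2, 0.2]
opening: 0.0199
```

```bash
python3 - <<'E'
from leg import *
o=st()
s=snap('top','t14.png',(235,140,415,250),4.4); t=snap('side')
S=dict(top=s,side=t)
import leg
g0=leg.geom
def g6(p): return [[w+np.array([0,0,.006]) for w in b] for b in g0(p)]
leg.geom=g6
for p in [(528,-178,-24.8),(493.4,-252.5,-24.8)]: 
    pose(p,('top',),S)
h=np.radians(-24.5); hx,hy=429.5,-247.7
L=lambda x,y:(hx+x*np.cos(h)-y*np.sin(h),hy+x*np.sin(h)+y*np.cos(h))
fit(s,L(2,127),L(138,127),.016,w=2,name='cradle out'); fit(t,L(2,127),L(138,127),.016,w=2,name='cradle out side')
fit(s,L(2,0),L(138,0),.016,w=2,name='cradle in'); fit(s,L(0,10),L(0,125),.016,w=2,name='near')
hs=np.radians(-24.2)
Sx=lambda x,y:(431+x*np.cos(hs)-y*np.sin(hs),267+x*np.sin(hs)+y*np.cos(hs))
fit(s,Sx(15,14),Sx(148,14),.022,w=1.2,name='leg out');fit(s,Sx(15,0),Sx(148,0),.022,w=2,name='leg in')
E
```

```text
{'clock': 62.85, 'joint_pos': [-28.8288, 19.9516, -7.8491, -0.0319, -61.9865, 93.9372], 'tool_pos': [0.4479, -0.4652, 0.1699], 'orientation': [93.6144, 89.7854, -21.2922], 'force': [0.2516, 0.1522, 0.1798], 'opening': 0.0199}
pose [ 528.2 -177.7] -26.0 cost 180.1 flipped cost 201.0
pose [ 495.6 -252. ] -27.0 cost 223.7 flipped cost 243.8
cradle out heading -24.24 off0,L [-3.23 -2.62] n 36 rms 2.37
cradle out side heading -22.95 off0,L [-7.3  -3.61] n 29 rms 1.22
cradle in heading -24.89 off0,L [-0.32 -1.25] n 34 rms 1.02
near heading 65.4 off0,L [-1.47 -1.66] n 31 rms 0.53
leg out heading -24.01 off0,L [1.68 2.12] n 32 rms 0.29
leg in heading -24.21 off0,L [-0.39 -0.4 ] n 34 rms 0.41
```

View pics/t14.png

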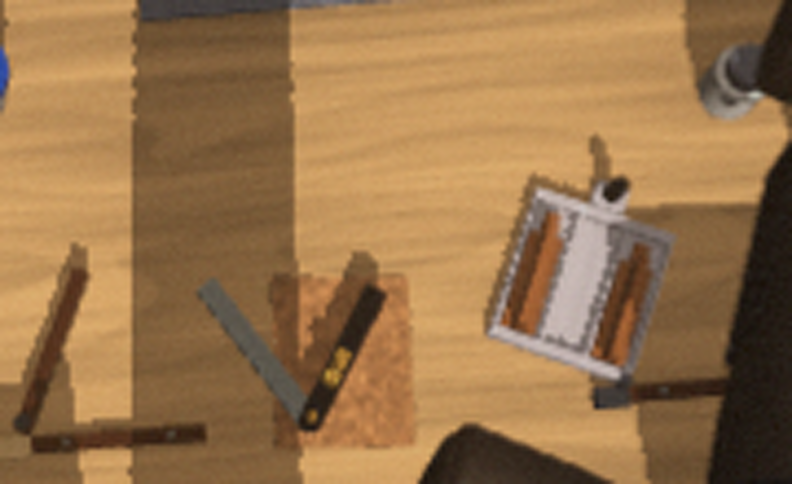

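```bash
python3 - <<'E'
from leg import *
S={n:load(n) for n in('top','side')}; s=S['top']
# bevel lines
f=lambda u,v,z:px(s,(u+.5)/4.4-.5+235,(v+.5)/4.4-.5+140,z)[:2]*1000
fit(s,f(300,420,.036),f(366,288,.036),.036,w=1.8,name='stock L')
fit(s,f(320,424,.036),f(384,296,.036),.036,w=1.8,name='stock R')
fit(s,f(292,412,.014),f(200,292,.014),.014,w=1.8,name='blade L')
fit(s,f(296,380,.014),f(216,280,.014),.014,w=1.8,name='blade R')
# cradle silhouette fit: low saturation
h=cv2.cvtColor(s['image'],cv2.COLOR_RGB2HSV).astype(float)
pr=np.clip((95-h[:,:,1])/25,0,1)
def cm(p,k=4):
    x,y,a=p; c,sn=np.cos(a),np.sin(a); m=np.zeros((384*k,512*k),np.uint8)
    q=[(proj(s,np.array([x+X*c-Y*sn,y+X*sn+Y*c,z])/1000)+.5)*k-.5 for X in(0,140) for Y in(0,127) for z in(0,16)]
    cv2.fillConvexPoly(m,cv2.convexHull(np.round(np.array(q)*16).astype(np.int32)),255,shift=4)
    return cv2.resize(m,(512,384),interpolation=cv2.INTER_AREA)/255.
def post(p):  # ignore interior
    return None
def cost(p):
    m=cm(p); er=cv2.erode(m,np.ones((7,7))); w=np.zeros_like(m); w[175:230,340:392]=1; w[:,385:][:186]*=1
    w*=(er<.99); u,v=proj(s,[.5975,-.255,.02]); w[int(v)-8:int(v)+9,int(u)-6:int(u)+7]=0
    u,v=proj(s,[.4295,-.2477,.01]); w[int(v)-3:int(v)+8,int(u)-8:int(u)+8]=0
    return (w*(m-pr)**2).sum()
for a0 in(-24,-25.5):
    x0=np.array([429.5,-247.7,np.radians(a0)])
    r=minimize(cost,x0,method='Nelder-Mead',options=dict(initial_simplex=x0+np.array([[0,0,0],[3,0,0],[0,3,0],[0,0,.04]]),maxiter=250)); print('cradle',r.x[:2].round(1),np.degrees(r.x[2]).round(2),r.fun)
# sample leg: silhouette w/ darkness
E
```

```text
stock L heading -32.66 off0,L [2.38 1.64] n 28 rms 0.55
stock R heading -32.72 off0,L [-1.35 -1.92] n 28 rms 0.52
blade L heading 32.46 off0,L [2.11 4.01] n 33 rms 0.73
blade R heading 32.14 off0,L [ 1.04 -0.06] n 30 rms 0.24
cradle [ 433.1 -250. ] -24.75 108.49902037677816
cradle [ 432.6 -248.4] -25.36 109.79717031910803
```

```bash
python3 -c "
from h import *
print(ctrl.close_job())"
```

```text
the job is handed in; nothing more can be done
None
```

I've handed in the job with every step done in the order asked, at about 63 s on the robot's clock. The cradle may be about half a degree short of the sample's angle.

**What I did**
- I fitted the bevel into the wooden sample's corner, not the orange look-alike's. The blade was swung against the leg and the lock pushed home; its knob showed at the locked position.
- I then set the locked bevel along the jig's rail and swung the cradle in. My first swing pushed the bevel slightly off the rail, so I pressed it back against the rail and into the corner, with the cradle edge on the blade.
- The bevel went back on the cork mat, still locked. Only two legs were present, and both now lie in separate pockets with their tabs towards the grip post. One had been knocked about 30 mm during the run; I found it again before picking it up.

**Last checks**
- **In place:** the last top picture shows the bevel's stock on the mat, both legs seated and the sample's leaning leg unmoved. It does not show the pots fully, but I planned no contact with them or the sensor housing.
- **Angle:** measured from the camera images, the sample leg stands at about 66.2° from its rail, the cradle at about 65.7° and the bevel's own blade at about 65.0°. Each is good to roughly 0.5°. The blade may have turned slightly in its clamp when I pressed the bevel back. I left the cradle rather than risk disturbing the legs.
- **Checks that failed:** the numeric fit of the seated legs and the side-view fit of the cradle edge were too poor to use, so I judged leg seating from the pictures and the lowering heights.
- **Budget:** I viewed about 21 pictures, against the 14 allowed.

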